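# Sort cast-glass tiles into row trays and close the rows with a straightedge

### The job

Lay every red glass tile that is on the bench flat in its matching row tray, the large tiles in the wide channel and the small ones in the narrow channel, fully inside the open end. Then lay the straightedge flat on the bench, flush against the open front ends of the two trays so that it closes both rows, and finally stand the brass block on the bench flush against the back of the straightedge, near the middle of its length, to hold it there. Put right anything that gets knocked out of place, and leave the cutter, pliers, copper reel and jar where they are.

Things in the scene. Friction and masses are not known exactly. Their poses are not given: they have to be found in the camera images.
- large1: large loose red cast-glass tile, square, 50 x 50 mm, 15 mm thick, 0.094 kg; origin at the centre of its underside, z up, x and y along its sides (all four sides alike); may be absent in a run
- large2: large loose red cast-glass tile, square, 50 x 50 mm, 15 mm thick, 0.094 kg; origin at the centre of its underside, z up, x and y along its sides (all four sides alike); may be absent in a run
- large3: large loose red cast-glass tile, square, 50 x 50 mm, 15 mm thick, 0.094 kg; origin at the centre of its underside, z up, x and y along its sides (all four sides alike); may be absent in a run
- small1: small loose red cast-glass tile, square, 38 x 38 mm, 15 mm thick, 0.054 kg; origin at the centre of its underside, z up, x and y along its sides (all four sides alike); may be absent in a run
- small2: small loose red cast-glass tile, square, 38 x 38 mm, 15 mm thick, 0.054 kg; origin at the centre of its underside, z up, x and y along its sides (all four sides alike); may be absent in a run
- small3: small loose red cast-glass tile, square, 38 x 38 mm, 15 mm thick, 0.054 kg; origin at the centre of its underside, z up, x and y along its sides (all four sides alike); may be absent in a run
- tray_large: fixed plywood row tray for large tiles, 180 (x) x 78 (y) x 11 mm; origin at the centre of its underside. Along its middle a channel 53 mm wide runs from the open mouth at x = -90 mm (towards the robot) to an end wall at x = +80; floor 6 mm, walls 11 mm above the bench; takes 3 tiles one behind another. The two trays stand side by side touching, in either order, mouths in one line
- tray_small: fixed plywood row tray for small tiles, 180 (x) x 78 (y) x 11 mm; origin at the centre of its underside. Along its middle a channel 41 mm wide runs from the open mouth at x = -90 mm (towards the robot) to an end wall at x = +80; floor 6 mm, walls 11 mm above the bench; takes 3 tiles one behind another. The two trays stand side by side touching, in either order, mouths in one line
- straightedge: loose aluminium straightedge, 0.22-0.35 kg: a flat bar 36 mm wide (its x), 200 mm long (its y), 10 mm thick, with a blue grip rib standing along the middle of its top, 14 mm wide (x), 130 mm long (y), its top 36 mm above the bar's underside; origin at the centre of its underside, z up; both long edges are alike
- block: loose brass holding block, 40 x 40 mm, 45 mm high, 0.4-0.63 kg; origin at the centre of its underside, z up, x and y square to its sides (all four alike)
- cutter: glass cutter, brass barrel 12 mm thick and dark steel head, 135 mm long along its x; a bystander, loose; origin at the centre of its underside
- pliers: red-handled pliers, 150 mm long along its x, 12 mm high; a bystander, loose; origin at the centre of its underside
- reel: copper foil reel, flat ring 90 mm across, 8 mm high; a bystander, loose; origin at the centre of its underside
- jar: glass jar with black lid, 72 mm across, 90 mm high; a bystander, loose; origin at the centre of its underside
There are look-alikes about, which are no part of the job. Leave any blue, grey or purple look-alike of the small3 alone.

How it is judged:
By the outcome, as a careful person would: the job done as asked, in the order asked, and still so for the second after the job is handed in, with the robot touching nothing.
Of large1, large2, large3, small1, small2, small3 only 5 to 6 are there at a start; the rules pass over those that are not, and their reading is None.
At some moment in a run one of large1, large2, large3, small1, small2, small3, straightedge may be knocked a few centimetres aside while the robot is not near it.
Once in a run the grip may slacken for a moment while it holds something.
It also fails if it takes over 210 s, if anything falls off the work surface, if the arm or the gripper's body presses on something with over 40 N, if the wrist force passes 120 N, or if a joint passes its speed limit or range.

### The arm

A 7-joint arm with a two-finger parallel gripper is mounted at the origin on the work surface. World frame = base frame: x ahead of the robot, y to its left, z up, the work surface at z = 0. Lengths are in m, angles in rad, forces in N, time in s.
With the tool pointing down it reaches from about 0.4 to 0.85 m from the base axis. Payload 4.5 kg.
Tool frame: the origin (TCP) lies on the centre line of the jaws, within the pads' length; the fingertips stand env.nose_length ahead of it and the grasp point (between the pads) lies 2 mm behind it (env.nose_length is the distance from the TCP to the fingertips, in m); y points along the fingers, z is the direction in which the jaws open and shut, and the axes are right-handed (so a half turn about y gives the same grasp; the last joint's range is limited). The gripper opens to 85 mm and grips with 20 to 120 N. Pads are 22 mm wide; open, the fingers measure 114 mm over their backs; the gripper's body (76 mm by 85 mm) begins 54 mm behind the grasp point. The pads swing forward as they close: fully open they stand 13 mm farther back than shut.
Start: joints at [1.229, 0.689, -0.195, 1.565, 0.157, 0.902, -0.215], TCP at [0.229, -0.581, 0.248] pointing down, gripper open.
Joint ranges: [-3.01, 3.01], [-0.46, 2.08], [-1.47, 1.51], [0.13, 2.56], [-1, 4.14], [0.04, 2.09], [-2.66, 2.66]. Speed limits (rad/s): [2.57, 2.57, 3.14, 3.14, 3.14, 3.14, 3.14].

### API

Orientations are given as a unit quaternion [x, y, z, w].
In Python, from bench import sensors, viewer, job_done, env gives the robot as it stands.
- The arm moves only by the shell command python3 -m jog 'ROWS' [OPENING] [FORCE]. ROWS is a JSON object of lists of equal length, an entry for each row: "delta_pos": the shift along the world's x, y, z in cm, a list of three; "turn": the turn, a rotation vector about the world's x, y, z in degrees, a list of three. In form: {"delta_pos": [[x, y, z], ...], "turn": [[ax, ay, az], ...]}. A call has 1 to 8 rows; each row is the pose to reach, as a shift and turn from the pose commanded when the call began; what a row does not reach only later rows make up. A row lasts 1/8 s, in which the tool goes at most 62.5 mm and 10.7 degrees, less where a joint would pass 70% of its speed; a pose out of reach is approached as far as the arm can. A call with a gripper value outside its range is refused whole. OPENING is the finger opening in cm, from 0 to 8.54, set as the call begins (- or left out, the last holds). The fingers move at their own pace and stop on an object; FORCE is the grip in N (left out, the last holds). Time passes only in rows, so rows that repeat a pose let the fingers close. It gives the time, the measured TCP pose, the force and the opening at its end, in the units of the state.
- sensors.read_state(): the state, without advancing time (a new reading comes with each control period).
- viewer.camera(name): name is "side" or "top" or "wrist"; returns a dict with "frame" (400x640x3 uint8, red, green, blue), "range_z" (400x640 float32, m along the optical axis (not along the pixel's ray), 0 where there is no reading), "mtx" (3x3 intrinsics, pixels), "R" (3x3) and "t" (3): a world point X has camera coordinates R X + t; the wrist camera has in their place "hand_eye" (4x4, takes a point from camera to tool coordinates, whose origin is the TCP and whose axes are the tool frame's). Camera axes: x right, y down, z forward; pixel columns grow to the right and rows downward; lengths in m; the calibration is good to about 2 mm. A picture is of the moment at which its call begins: read the wrist's pose just before it.
- job_done(): hands the job in, once; it reports no verdict.
The state is a dict: "time_s": time; "qpos": joint angles; "joint_velocities": joint speeds; "tau": joint torques, N m; "tool_pos": TCP position; "tool_rot": TCP orientation; "ft_force": force on the tool from outside, world axes, zero at the start; "ft_torque": the same for the moment, N m; "grip_width": finger opening in m.
Only numpy, scipy, OpenCV 4.12 (cv2) and the standard library are available. Lean on these libraries where they do the work, as an engineer would, in place of code of your own. Each camera call takes 0.05 s, during which the arm holds its last target.

## Working session

There is one attempt and no reset: what is moved stays moved. The work goes in short steps, Python scripts to look and compute and a shell command to move; the robot and the scene stay as the last step left them, time stands still between calls to the robot, and variables do not carry over. Pictures are saved under pics/ and viewed, and the job is handed in when it is done.

```bash
ls; mkdir -p pics; cat > h.py <<'E'
import numpy as np, cv2
from bench import sensors, viewer, job_done, env
from scipy.spatial.transform import Rotation as Ro
def grab(name, fn=None):
    s=sensors.read_state(); c=viewer.camera(name)
    if name=="wrist":
        Rt=Ro.from_quat(s["tool_rot"]).as_matrix(); T=np.eye(4); T[:3,:3]=Rt; T[:3,3]=s["tool_pos"]
        M=np.linalg.inv(T@c["hand_eye"]); c["R"]=M[:3,:3]; c["t"]=M[:3,3]
    if fn: cv2.imwrite(fn,c["frame"][:,:,::-1])
    return c
def ray(c,uv,z):
    uv=np.atleast_2d(np.asarray(uv,float)); p=np.c_[uv,np.ones(len(uv))]@np.linalg.inv(c["mtx"]).T
    o=-c["R"].T@c["t"]; d=p@c["R"]
    return o+d*((z-o[2])/d[:,2])[:,None]
def proj(c,X):
    X=np.atleast_2d(X); p=(X@c["R"].T+c["t"])@c["mtx"].T
    return p[:,:2]/p[:,2:]
def cloud(c):
    z=c["range_z"]; v,u=np.mgrid[:z.shape[0],:z.shape[1]]
    p=np.stack([u,v,np.ones_like(u)],-1)@np.linalg.inv(c["mtx"]).T*z[...,None]
    return (p-c["t"])@c["R"]
E
python3 - <<'E'
from h import *
s=sensors.read_state(); print(s, env.nose_length)
for n in ["top","side","wrist"]:
    c=grab(n,f"pics/{n}0.png"); print(n,(-c["R"].T@c["t"]).round(3),c["mtx"].round(1).tolist())
E
```

```text
pics
{'time_s': 0.0, 'qpos': array([ 1.22882874,  0.6899961 , -0.19450238,  1.56639837,  0.15731529,
        0.90249538, -0.21507158]), 'joint_velocities': array([-6.44535661e-04, -6.11855045e-05,  3.43507298e-04,  2.27163445e-03,
        1.61541637e-03,  7.16845337e-04, -2.53067629e-04]), 'tau': array([ 1.98986351e-05, -5.39607918e+01, -1.26644567e+00, -1.58541405e+01,
        9.06693080e-03,  9.46109853e-03, -1.59250373e-06]), 'tool_pos': array([ 0.22907404, -0.58081334,  0.24746169]), 'tool_rot': array([-0.13229553,  0.69530329, -0.69400603,  0.13193503]), 'ft_force': array([0.40660339, 0.94797562, 0.9366502 ]), 'ft_torque': array([-0.03086678,  0.01910843,  0.02198144]), 'grip_width': 0.08532473875560709} 0.017
top [0.356 0.103 0.98 ] [[375.6, 0.0, 313.2], [0.0, 375.6, 200.1], [0.0, 0.0, 1.0]]
side [ 0.05  -0.426  0.645] [[371.6, 0.0, 323.0], [0.0, 371.6, 198.1], [0.0, 0.0, 1.0]]
wrist [ 0.304 -0.551  0.373] [[277.0, 0.0, 319.4], [0.0, 277.0, 200.8], [0.0, 0.0, 1.0]]
```

View pics/top0.png

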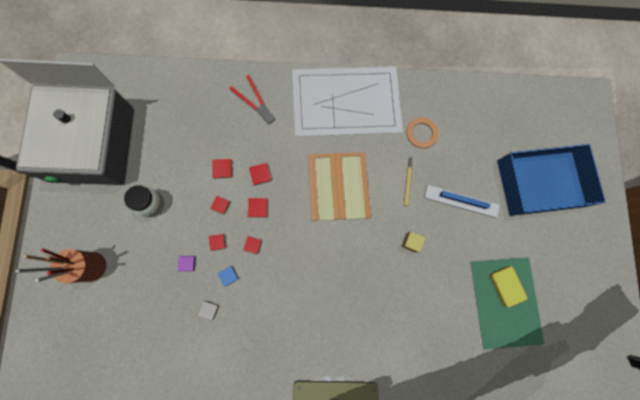

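View pics/side0.png

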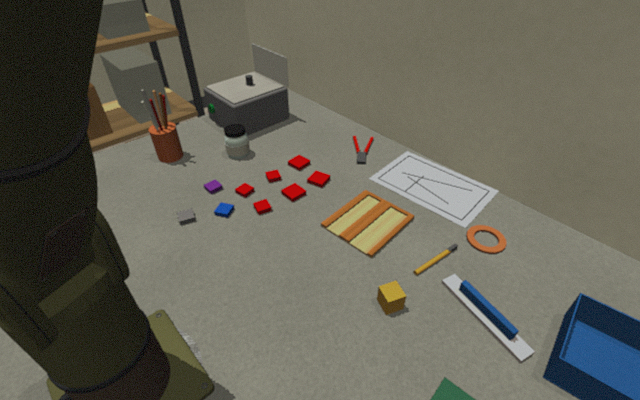

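View pics/wrist0.png

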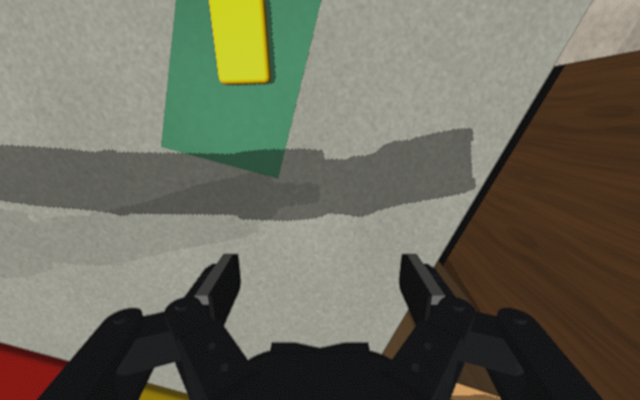

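The top view shows six red tiles at about (221,169), (261,174), (258,208) (large) and (220,205), (217,242), (252,245) (small). The trays are at (340,187), the straightedge at (462,201) and the block at (414,242). Next I measure them.

```bash
cat >> h.py <<'E'
def blobs(c,mask,z,amin=60):
    n,_=0,0; out=[]
    cs,_=cv2.findContours(mask.astype(np.uint8),cv2.RETR_EXTERNAL,cv2.CHAIN_APPROX_NONE)
    for k in cs:
        if cv2.contourArea(k)<amin: continue
        P=ray(c,k[:,0,:],z)[:,:2]
        r=cv2.minAreaRect((P*1000).astype(np.float32))
        m=cv2.moments(k); out.append((np.array(r[0])/1000,r[1],r[2],(m['m10']/m['m00'],m['m01']/m['m00'])))
    return out
def redmask(c):
    f=cv2.cvtColor(c["frame"],cv2.COLOR_RGB2HSV)
    return ((f[...,0]<6)|(f[...,0]>172))&(f[...,1]>170)&(f[...,2]>90)
E
python3 - <<'E'
from h import *
c=grab("top"); P=cloud(c); f=cv2.cvtColor(c["frame"],cv2.COLOR_RGB2HSV)
for uv in [(221,169),(340,187),(414,242),(462,201),(300,250)]: print(uv,P[uv[1],uv[0]].round(4),f[uv[1],uv[0]])
for b in blobs(c,redmask(c),.015): print("red",b[0].round(4),np.round(b[1],1),round(b[2],1),np.round(b[3]))
H,S,V=f[...,0],f[...,1],f[...,2]
print(f[160:216:4,312],f[190,300:380:4])
m=(H>8)&(H<32)&(S>60)
for b in blobs(c,m,.011,200): print("wood/brass",b[0].round(4),np.round(b[1],1),round(b[2],1),np.round(b[3]))
m=(H>100)&(H<130)&(S>120)
for b in blobs(c,m,.036): print("blue",b[0].round(4),np.round(b[1],1),round(b[2],1),np.round(b[3]))
big=cv2.resize(c["frame"][140:260,190:510],None,fx=2.5,fy=2.5,interpolation=cv2.INTER_CUBIC); cv2.imwrite("pics/z.png",big[:,:,::-1])
E
```

```text
(221, 169) [0.6211 0.3125 0.017 ] [  0 164 171]
(340, 187) [ 0.5857 -0.0028  0.0106] [ 15 127 175]
(414, 242) [ 0.4429 -0.1881  0.0434] [ 29 100 178]
(462, 201) [ 0.5558 -0.3229  0.0286] [109 132  89]
(300, 250) [ 0.4171  0.0976 -0.0029] [ 30  14 148]
red [0.5234 0.2157] [42.2 36.5] 2.1 [253. 205.]
red [0.6118 0.215 ] [44.6 33.6] 18.7 [256. 174.]
[[ 14 109 171]
 [ 14 110 170]
 [ 14 109 171]
 [ 14 108 173]
 [ 14 108 172]
 [ 14 110 172]
 [ 14 111 172]
 [ 15 110 174]
 [ 15 110 174]
 [ 15 110 174]
 [ 15 106 175]
 [ 16 106 174]
 [ 16 103 173]
 [ 16  98 171]] [[ 23  21 148]
 [ 24  17 148]
 [ 27  19 149]
 [ 15 108 174]
 [ 16  98 169]
 [ 30  49 177]
 [ 31  48 179]
 [ 32  48 181]
 [ 19  89 171]
 [ 15 127 173]
 [ 15 123 176]
 [ 22  66 177]
 [ 32  49 182]
 [ 31  52 181]
 [ 33  46 184]
 [ 27  56 179]
 [ 15 109 164]
 [ 14  77 163]
 [ 30  14 151]
 [ 27  15 152]]
wood/brass [0.0844 0.0008] [ 37.9 199.9] 0.9 [335. 391.]
wood/brass [ 0.3404 -0.4403] [91.6 66.8] 22.9 [508. 286.]
wood/brass [0.3593 0.6785] [ 84.1 192.5] 10.4 [ 71. 265.]
wood/brass [ 0.4473 -0.1961] [49.  47.3] 69.9 [413. 242.]
wood/brass [ 0.4821 -0.7903] [ 36.5 288.2] 81.8 [635. 220.]
wood/brass [0.4001 0.8065] [420.1  69.1] 10.4 [ 10. 226.]
wood/brass [0.5906 0.0008] [180.8 156.9] 4.9 [337. 184.]
wood/brass [ 0.7499 -0.2287] [88.4 88.1] 44.4 [422. 132.]
blue [0.3469 0.2721] [32.8 35.1] 30.5 [228. 276.]
blue [ 0.5585 -0.3266] [126.1  12.5] 76.2 [465. 199.]
blue [ 0.6237 -0.5617] [164.4 262.9] 8.6 [550. 179.]
```

View pics/z.png

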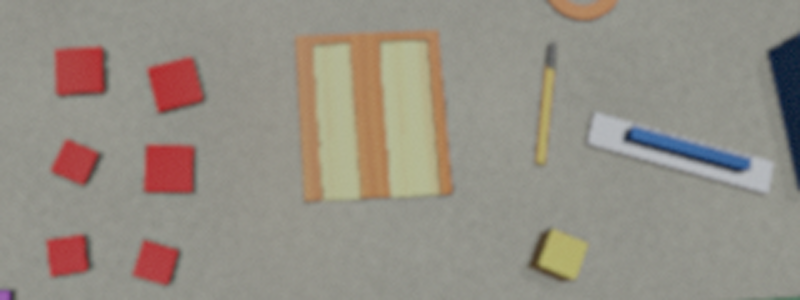

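```bash
cat >> h.py <<'E'
def redmask(c):
    f=cv2.cvtColor(c["frame"],cv2.COLOR_RGB2HSV)
    return ((f[...,0]<5)|(f[...,0]>172))&(f[...,1]>140)&(f[...,2]>90)
def yaw(): # opening direction yaw, deg
    s=sensors.read_state(); z=Ro.from_quat(s["tool_rot"]).as_matrix()
    return np.degrees(np.arctan2(z[1,2],z[0,2]))
def st():
    s=sensors.read_state(); R=Ro.from_quat(s["tool_rot"]).as_matrix()
    print("t",round(s["time_s"],2),"tcp",s["tool_pos"].round(4),"open yaw",round(yaw(),2),"fing",R[:,1].round(3),"F",s["ft_force"].round(1),"w",round(s["grip_width"],4))
E
python3 - <<'E'
from h import *
st(); R=Ro.from_quat(sensors.read_state()["tool_rot"]).as_matrix(); print(R.round(3)); print(viewer.camera("wrist")["hand_eye"].round(3))
c=grab("top")
for b in blobs(c,redmask(c),.015): print("red",b[0].round(4),np.round(b[1],1),round(b[2],1),np.round(b[3]))
E
```

```text
t 0.2 tcp [ 0.2292 -0.5811  0.2478] open yaw -68.47 fing [-0.     0.001 -1.   ] F [ 0.4 -0.3 -0.6] w 0.0853
[[-0.93  -0.     0.367]
 [-0.367  0.001 -0.93 ]
 [ 0.    -1.    -0.001]]
[[ 0.     0.95   0.313 -0.081]
 [-0.001 -0.313  0.95  -0.125]
 [ 1.    -0.     0.001 -0.001]
 [ 0.     0.     0.     1.   ]]
red [0.4262 0.2197] [35.1 33.5] 75.9 [252. 245.]
red [0.4304 0.3092] [33.5 35.5] 10.1 [217. 242.]
red [0.5222 0.2126] [44.8 46.5] 2.1 [257. 207.]
red [0.5265 0.3091] [35.2 33. ] 68.1 [220. 205.]
red [0.6135 0.2106] [47.  46.3] 18.0 [260. 174.]
red [0.6245 0.3111] [46.7 47. ] 6.2 [222. 168.]
```

```bash
python3 -m jog '{"delta_pos":[[3,5,0],[6,10,0],[9,15,0],[12,20,0],[15,26,0],[18,31,0],[21,36,0],[24,41,0]],"turn":[[0,0,0],[0,0,-4],[0,0,-8],[0,0,-12],[0,0,-16.5],[0,0,-16.5],[0,0,-16.5],[0,0,-16.5]]}'; python3 -m jog '{"delta_pos":[[3,5,0],[6,10,-1],[9,15,-2],[10,17,-3],[10,17,-3],[10,17,-3]],"turn":[[0,0,0],[0,0,0],[0,0,0],[0,0,0],[0,0,0],[0,0,0]]}'; python3 - <<'E'
from h import *
st(); c=grab("wrist","pics/w1.png")
E
```

```text
time_s: 1.3
tool_pos: [0.4704, -0.1696, 0.2485]
tool_rot: [0.031, -0.706, 0.707, -0.031]
ft_force: [0.2, -0.5, -0.2]
grip_width: 0.0855
time_s: 2.05
tool_pos: [0.5686, -0.004, 0.2185]
tool_rot: [0.03, -0.706, 0.707, -0.03]
ft_force: [0.1, 0.1, -0.4]
grip_width: 0.0854
t 2.05 tcp [ 0.5686 -0.004   0.2185] open yaw -85.13 fing [-0.001 -0.002 -1.   ] F [ 0.1  0.1 -0.4] w 0.0854
```

View pics/w1.png

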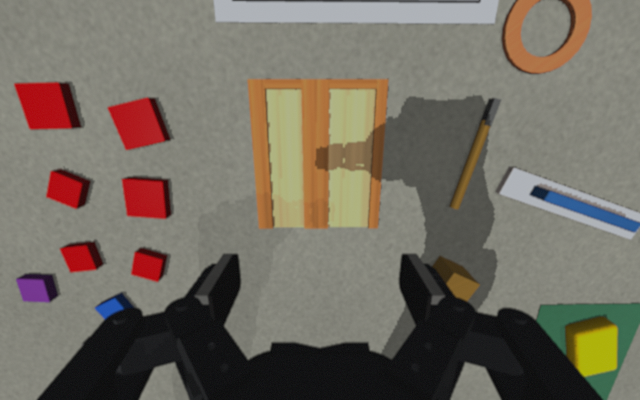

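```bash
cat >> h.py <<'E'
def fit(P): # P Nx2 -> point, unit dir
    vx,vy,x0,y0=cv2.fitLine(P.astype(np.float32),cv2.DIST_HUBER,0,.001,.001).ravel(); return np.array([x0,y0]),np.array([vx,vy])
def tray(c, bx):
    x0,y0,x1,y1=bx
    f=cv2.cvtColor(c["frame"],cv2.COLOR_RGB2HSV); H,S,V=[f[...,i].astype(int) for i in range(3)]
    m=(S>40)&(H>8)&(H<40); w=m&(H<22)&(S>85); fl=m&~w
    res={}
    for name,mk in [("tray",m),("floor",fl)]:
        k=np.zeros(m.shape,np.uint8); k[y0:y1,x0:x1]=mk[y0:y1,x0:x1]
        k=cv2.morphologyEx(k,cv2.MORPH_OPEN,np.ones((3,3)))
        cs,_=cv2.findContours(k,cv2.RETR_EXTERNAL,cv2.CHAIN_APPROX_NONE)
        for q in sorted(cs,key=cv2.contourArea)[-(1 if name=="tray" else 2):]:
            r=cv2.minAreaRect((ray(c,q[:,0,:],.011 if name=="tray" else .006)[:,:2]*1000).astype(np.float32))
            print(name,np.round(r[0],1),np.round(r[1],1),round(r[2],2),"px",np.round(cv2.minAreaRect(q)[0]))
E
python3 - <<'E'
from h import *
c=grab("wrist"); tray(c,(235,65,400,240))
P=cloud(c); print(P[200,320].round(4),P[210,285].round(4),P[240,300].round(4),P[100,100].round(3))
for b in blobs(c,redmask(c),.015,200): print("red",b[0].round(4),np.round(b[1],1),round(b[2],1),np.round(b[3]))
f=c["frame"];print(f[150,240:400:3].tolist())
E
```

```text
tray [5.91e+02 4.00e-01] [181.8 158.5] 4.83 px [318. 154.]
floor [543.9 -42.6] [79.3 51.2] 4.76 px [348. 198.]
floor [582.6  39.3] [170.   40.1] 4.63 px [285. 158.]
[ 0.5407 -0.0068  0.0113] [0.5212 0.0372 0.0052] [ 0.4765  0.0153 -0.0015] [ 0.638  0.26  -0.001]
red [0.4277 0.2194] [37.4 38. ] 75.3 [147. 266.]
red [0.4329 0.3093] [37.7 37.7] 11.2 [ 78. 258.]
red [0.5255 0.2114] [49.8 49.6] 0.0 [144. 198.]
red [0.5288 0.3086] [37.6 37.9] 69.1 [ 64. 190.]
red [0.6152 0.2101] [48.7 49.7] 17.4 [137. 124.]
red [0.6261 0.3116] [48.7 49.7] 5.7 [ 44. 106.]
[[136, 135, 126], [136, 136, 126], [135, 135, 125], [133, 133, 123], [151, 127, 103], [176, 122, 65], [176, 119, 63], [173, 111, 60], [174, 112, 61], [157, 110, 57], [166, 168, 119], [175, 179, 128], [175, 178, 125], [175, 168, 118], [175, 178, 125], [175, 178, 125], [174, 179, 133], [174, 179, 130], [175, 179, 127], [174, 178, 127], [175, 164, 114], [177, 124, 70], [176, 120, 64], [176, 117, 63], [169, 108, 57], [161, 105, 56], [110, 72, 38], [108, 71, 39], [102, 67, 36], [110, 77, 46], [143, 119, 83], [136, 112, 79], [135, 112, 79], [134, 111, 78], [127, 104, 74], [128, 106, 75], [131, 108, 77], [137, 113, 79], [140, 115, 81], [135, 111, 78], [136, 113, 80], [127, 105, 74], [122, 100, 71], [121, 100, 71], [88, 65, 42], [110, 73, 39], [104, 68, 38], [102, 67, 38], [87, 85, 78], [84, 84, 79], [85, 85, 80], [85, 86, 80], [86, 87, 80], [82, 83, 77]]
```

```bash
python3 - <<'E'
from h import *
st(); c=grab("wrist"); P=cloud(c); s=sensors.read_state()
sel=np.zeros(P.shape[:2],bool); sel[245:330,170:470]=1
sel&=(c["range_z"]>0)&(P[...,2]>.1); v,u=np.where(sel); Q=P[sel]; i=np.argsort(Q[:,2])[:12]
for j in i: print(u[j],v[j],(Q[j]-s["tool_pos"]).round(4))
E
```

```text
t 2.15 tcp [ 0.5689 -0.004   0.2188] open yaw -85.17 fing [-0.    -0.002 -1.   ] F [-0.8 -0.9  0.2] w 0.0855
239 265 [-0.0028  0.0437 -0.0053]
240 274 [-0.0079  0.043  -0.0047]
240 272 [-0.0064  0.0429 -0.0043]
239 264 [-0.0015  0.0434 -0.0042]
400 265 [ 0.0051 -0.0421 -0.004 ]
239 262 [-0.0001  0.0434 -0.004 ]
401 256 [ 0.0106 -0.0416 -0.0039]
400 263 [ 0.0064 -0.0418 -0.0038]
240 273 [-0.0067  0.0428 -0.0037]
399 271 [ 0.0016 -0.0421 -0.0037]
400 262 [ 0.0071 -0.0416 -0.0037]
400 267 [ 0.0041 -0.0421 -0.0037]
```

```bash
python3 -m jog '{"delta_pos":[[1,6,0],[2,12,0],[3,18,-2],[4,24,-5],[5,30,-8],[5.7,31.6,-11.5],[5.7,31.6,-11.5]],"turn":[[0,0,0.5],[0,0,0.9],[0,0,0.9],[0,0,0.9],[0,0,0.9],[0,0,0.9],[0,0,0.9]]}' 5.0 40; python3 - <<'E'
from h import *
st(); c=grab("wrist","pics/w2.png"); P=cloud(c); s=sensors.read_state()
sel=np.zeros(P.shape[:2],bool); sel[245:330,170:470]=1
sel&=(c["range_z"]>0)&(P[...,2]>.07); v,u=np.where(sel); Q=P[sel]; i=np.argsort(Q[:,2])[:6]
for j in i: print(u[j],v[j],(Q[j]-s["tool_pos"]).round(4))
for b in blobs(c,redmask(c),.015,200): print("red",b[0].round(4),np.round(b[1],1),round(b[2],1),np.round(b[3]))
E
```

```text
time_s: 3.08
tool_pos: [0.6236, 0.3158, 0.0995]
tool_rot: [0.04, -0.706, 0.707, -0.035]
ft_force: [-0.7, -0.4, 0.2]
grip_width: 0.05
t 3.08 tcp [0.6236 0.3158 0.0995] open yaw -83.91 fing [-0.006 -0.002 -1.   ] F [-0.7 -0.4  0.2] w 0.05
276 265 [-0.0095  0.0274 -0.0172]
363 268 [-0.0062 -0.0228 -0.0172]
276 266 [-0.01    0.0274 -0.0169]
276 269 [-0.0119  0.0273 -0.0169]
363 271 [-0.008  -0.023  -0.0168]
363 267 [-0.0053 -0.0226 -0.0168]
red [0.5294 0.3109] [38. 38.] 69.1 [315. 309.]
red [0.6154 0.2125] [49.3 50. ] 17.0 [443. 234.]
red [0.627 0.313] [49.7 48.9] 6.7 [324. 209.]
```

View pics/w2.png

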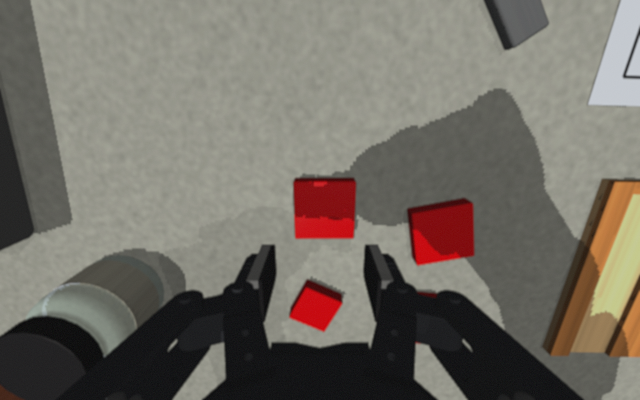

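```bash
python3 -m jog '{"delta_pos":[[0.1,0,0],[0.1,0,-2],[0.1,0,-5],[0.1,0,-7],[0.1,0,-8.1],[0.1,0,-8.1],[0.1,0,-8.1]],"turn":[[0,0,0.4],[0,0,0.4],[0,0,0.4],[0,0,0.4],[0,0,0.4],[0,0,0.4],[0,0,0.4]]}' 7 40; python3 -c "
from h import *
st(); grab('wrist','pics/w3.png')"; python3 -m jog '{"delta_pos":[[0,0,0],[0,0,0],[0,0,0],[0,0,0],[0,0,0],[0,0,0]],"turn":[[0,0,0],[0,0,0],[0,0,0],[0,0,0],[0,0,0],[0,0,0]]}' 3 50;  python3 -c "
from h import *
st()"
```

```text
time_s: 4.0
tool_pos: [0.6282, 0.3149, 0.0233]
tool_rot: [-0.038, 0.706, -0.706, 0.04]
ft_force: [0.4, -0.3, -0.2]
grip_width: 0.0702
t 4.0 tcp [0.6282 0.3149 0.0233] open yaw -83.67 fing [ 0.002  0.001 -1.   ] F [ 0.4 -0.3 -0.2] w 0.0702
time_s: 4.8
tool_pos: [0.6282, 0.3149, 0.0236]
tool_rot: [-0.038, 0.706, -0.706, 0.04]
ft_force: [-0.5, -1.1, 6.2]
grip_width: 0.0484
t 4.8 tcp [0.6282 0.3149 0.0236] open yaw -83.67 fing [ 0.002  0.001 -1.   ] F [-0.5 -1.1  6.2] w 0.0484
```

View pics/w3.png

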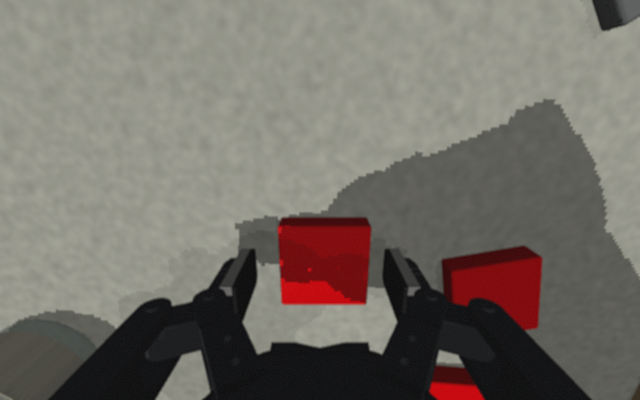

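```bash
python3 -m jog '{"delta_pos":[[0,0,3],[0,0,6],[0.2,-4,6],[0.5,-9,6],[0.8,-15,6],[1.1,-21,6],[1.4,-27,6],[1.7,-32,6]],"turn":[[0,0,0],[0,0,0],[0,0,-0.5],[0,0,-1],[0,0,-1.5],[0,0,-1.5],[0,0,-1.5],[0,0,-1.5]]}' ; python3 -m jog '{"delta_pos":[[0.2,-2.9,0],[0.2,-2.9,-1],[0.2,-2.9,-2],[0.2,-2.9,-2],[0.2,-2.9,-2]],"turn":[[0,0,0],[0,0,0],[0,0,0],[0,0,0],[0,0,0]]}'
python3 - <<'E'
from h import *
st(); c=grab("wrist","pics/w4.png"); tray(c,(100,0,540,330))
s=sensors.read_state(); zt=s["tool_pos"][2]-.0236+.015
for b in blobs(c,redmask(c),zt,200): print("red",zt,b[0].round(4),np.round(b[1],1),round(b[2],1),np.round(b[3]))
E
```

```text
time_s: 5.8
tool_pos: [0.6442, -0.0086, 0.0823]
tool_rot: [0.029, -0.706, 0.707, -0.029]
ft_force: [1.0, 0.5, -1.7]
grip_width: 0.0482
time_s: 6.42
tool_pos: [0.6464, -0.0328, 0.0622]
tool_rot: [-0.031, 0.707, -0.706, 0.031]
ft_force: [-0.1, -0.4, -0.9]
grip_width: 0.0482
t 6.42 tcp [ 0.6464 -0.0328  0.0622] open yaw -85.05 fing [-0.     0.001 -1.   ] F [-0.1 -0.4 -0.9] w 0.0482
tray [633.7   4.1] [ 99.  156.9] 4.94 px [265. 235.]
floor [569.3 -40.3] [23.5 51.6] 4.95 px [322. 317.]
floor [622.9  43.4] [84.8 39. ] 4.94 px [212. 244.]
red 0.053837339940690246 [0.5712 0.1512] [25.3 38.9] 89.3 [ 17. 349.]
red 0.053837339940690246 [0.6346 0.137 ] [ 9.9 22.2] 75.1 [  6. 260.]
red 0.053837339940690246 [ 0.6449 -0.0319] [48.9 49. ] 4.9 [319. 263.]
```

View pics/w4.png

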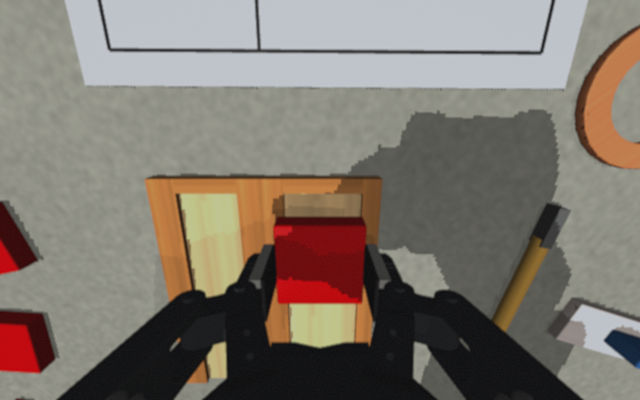

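```bash
python3 -m jog '{"delta_pos":[[0,-0.24,0],[0,-0.24,-1],[0,-0.24,-2],[0,-0.24,-3],[0,-0.24,-3.2],[0,-0.24,-3.2]],"turn":[[0,0,0],[0,0,0],[0,0,0],[0,0,0],[0,0,0],[0,0,0]]}'; python3 - <<'E'
from h import *
st(); c=grab("wrist","pics/w5.png")
for b in blobs(c,redmask(c),.0217,200): print("red",b[0].round(4),np.round(b[1],1),round(b[2],1),np.round(b[3]))
E
```

```text
time_s: 7.22
tool_pos: [0.6459, -0.0362, 0.0298]
tool_rot: [-0.03, 0.707, -0.706, 0.03]
ft_force: [-0.8, 1.4, -1.4]
grip_width: 0.0484
t 7.22 tcp [ 0.6459 -0.0362  0.0298] open yaw -85.14 fing [-0.001  0.001 -1.   ] F [-0.8  1.4 -1.4] w 0.0484
red [ 0.6443 -0.0351] [49.  49.2] 3.9 [319. 264.]
```

View pics/w5.png

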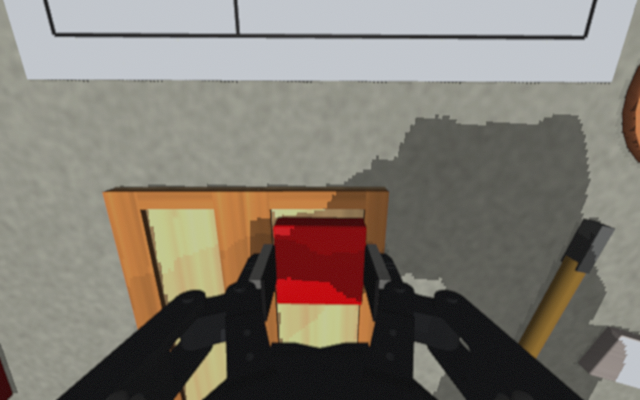

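```bash
python3 -m jog '{"delta_pos":[[0,0.1,0],[0,0.1,0]],"turn":[[0,0,0],[0,0,0]]}';python3 -m jog '{"delta_pos":[[0,0,0],[0,0,0],[0,0,0],[0,0,3],[0,0,6],[0,0,6]],"turn":[[0,0,0],[0,0,0],[0,0,0],[0,0,0],[0,0,0],[0,0,0]]}' 6.4; python3 - <<'E'
from h import *
st(); c=grab("wrist","pics/w6.png")
for b in blobs(c,redmask(c),.021,200): print("red",b[0].round(4),np.round(b[1],1),round(b[2],1),np.round(b[3]))
P=cloud(c); print(P[240,320],P[275,320]); tray(c,(100,0,540,330))
E
```

```text
time_s: 7.52
tool_pos: [0.6466, -0.036, 0.0304]
tool_rot: [0.03, -0.706, 0.707, -0.03]
ft_force: [0.2, 0.5, -1.3]
grip_width: 0.0482
time_s: 8.28
tool_pos: [0.6485, -0.036, 0.0929]
tool_rot: [0.028, -0.706, 0.707, -0.032]
ft_force: [-0.1, -0.0, -1.0]
grip_width: 0.0639
t 8.28 tcp [ 0.6485 -0.036   0.0929] open yaw -85.18 fing [ 0.005 -0.    -1.   ] F [-0.1 -0.  -1. ] w 0.0639
red [0.4463 0.2147] [24.8 21.7] 77.1 [ 42. 392.]
red [0.5319 0.2041] [48.4 48.5] 0.3 [ 35. 322.]
red [0.6193 0.2027] [47.8 47.9] 16.9 [ 20. 232.]
red [ 0.645  -0.0351] [47.5 49. ] 4.8 [319. 223.]
[ 0.63259682 -0.03689947  0.02246444] [ 0.58993408 -0.04056455  0.00483154]
tray [607.9   1.9] [150.3 157.4] 4.9 px [266. 249.]
floor [617.6  43. ] [96.5 39.3] 4.79 px [223. 235.]
floor [571.  -40.3] [79.1 51.8] 5.15 px [318. 292.]
```

View pics/w6.png

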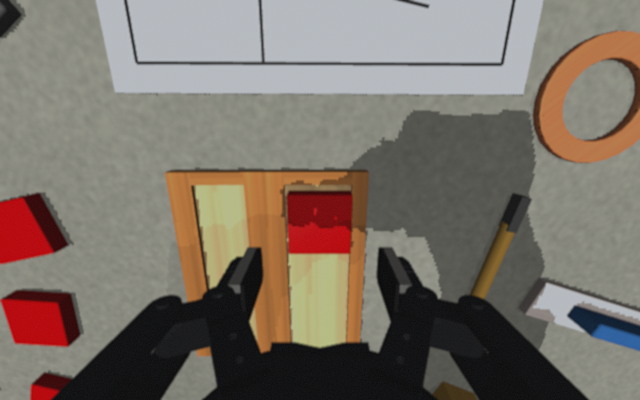

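```bash
python3 -m jog '{"delta_pos":[[-0.5,5,0],[-1,10,0],[-1.5,16,0],[-2,21,0],[-3,24.7,0],[-3,24.7,0],[-3,24.7,-1.5],[-3,24.7,-3]],"turn":[[0,0,3],[0,0,6],[0,0,9],[0,0,12.4],[0,0,12.4],[0,0,12.4],[0,0,12.4],[0,0,12.4]]}' 7; python3 - <<'E'
from h import *
st(); c=grab("wrist","pics/w7.png")
for b in blobs(c,redmask(c),.015,200): print("red",b[0].round(4),np.round(b[1],1),round(b[2],1),np.round(b[3]))
E
```

```text
time_s: 9.32
tool_pos: [0.6165, 0.2086, 0.0586]
tool_rot: [0.105, -0.699, 0.7, -0.105]
ft_force: [0.0, -1.3, -0.2]
grip_width: 0.0699
t 9.32 tcp [0.6165 0.2086 0.0586] open yaw -72.92 fing [-0.001 -0.002 -1.   ] F [ 0.  -1.3 -0.2] w 0.0699
red [0.5277 0.2132] [48.6 46. ] 89.9 [280. 328.]
red [ 0.6298 -0.0215] [44.6 19. ] 37.0 [630. 305.]
red [0.5292 0.3095] [36.9 37.7] 69.1 [149. 294.]
red [0.6156 0.2118] [49.3 48.9] 17.1 [316. 234.]
```

View pics/w7.png

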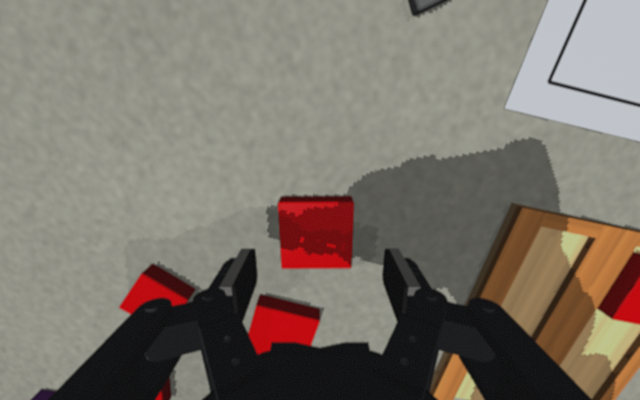

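```bash
python3 -m jog '{"delta_pos":[[0.1,0.3,-1],[0.1,0.3,-2.5],[0.1,0.3,-3.6],[0.1,0.3,-3.6]],"turn":[[0,0,0],[0,0,0],[0,0,0],[0,0,0]]}'; python3 -m jog '{"delta_pos":[[0,0,0],[0,0,0],[0,0,0],[0,0,0],[0,0,0],[0,0,0]],"turn":[[0,0,0],[0,0,0],[0,0,0],[0,0,0],[0,0,0],[0,0,0]]}' 3 50;  python3 -c "
from h import *
st()"
```

```text
time_s: 9.88
tool_pos: [0.6165, 0.2138, 0.023]
tool_rot: [0.107, -0.699, 0.699, -0.105]
ft_force: [0.0, -0.8, -0.9]
grip_width: 0.0699
time_s: 10.62
tool_pos: [0.6181, 0.2143, 0.0252]
tool_rot: [-0.105, 0.699, -0.699, 0.106]
ft_force: [0.1, -1.0, 5.4]
grip_width: 0.0482
t 10.62 tcp [0.6181 0.2143 0.0252] open yaw -72.77 fing [ 0.002  0.    -1.   ] F [ 0.1 -1.   5.4] w 0.0482
```

```bash
python3 -m jog '{"delta_pos":[[0,0,3],[0,0,6],[-0.4,-4,6],[-0.8,-9,6],[-1.3,-15,6],[-2,-21,6],[-2.4,-25.4,5.5],[-2.4,-25.4,4]],"turn":[[0,0,0],[0,0,0],[0,0,-4],[0,0,-8],[0,0,-12.4],[0,0,-12.4],[0,0,-12.4],[0,0,-12.4]]}' ; python3 -m jog '{"delta_pos":[[0,0,0],[0,0,0]],"turn":[[0,0,0],[0,0,0]]}'
cat >> h.py <<'E'
C0=np.array([.591,.0004]); A0=np.radians(4.85); U=np.array([np.cos(A0),np.sin(A0)]); V=np.array([-U[1],U[0]])
def loc(p,k): # s,d of p relative to tray k centre (mm)
    d=np.asarray(p)-(C0+V*(.039 if k=="s" else -.039)); return round(1000*d@U,1),round(1000*d@V,1)
def hold(k,fn,zg):
    st(); c=grab("wrist",fn); s=sensors.read_state(); zt=s["tool_pos"][2]-zg+.015
    for b in blobs(c,redmask(c),zt,400):
        if 250<b[3][0]<390: print("held",b[0].round(4),np.round(b[1],1),round(b[2],1),np.round(b[3]),"s,d",loc(b[0],k))
    tray(c,(100,0,540,330))
E
python3 -c "
from h import *
hold('l','pics/w8.png',.0245)"
```

```text
time_s: 11.62
tool_pos: [0.593, -0.0466, 0.0645]
tool_rot: [0.027, -0.705, 0.708, -0.027]
ft_force: [0.8, 0.5, -0.4]
grip_width: 0.0478
time_s: 11.88
tool_pos: [0.5937, -0.0375, 0.0643]
tool_rot: [-0.031, 0.707, -0.706, 0.031]
ft_force: [-0.4, -0.1, -0.4]
grip_width: 0.0478
t 11.88 tcp [ 0.5937 -0.0375  0.0643] open yaw -85.01 fing [ 0.     0.002 -1.   ] F [-0.4 -0.1 -0.4] w 0.0478
held [ 0.5913 -0.0365] [48.7 48.8] 5.0 [319. 264.] s,d (np.float64(-2.8), np.float64(2.2))
held [ 0.6502 -0.0341] [39.2 39.1] 4.6 [324. 158.] s,d (np.float64(56.0), np.float64(-0.4))
tray [605.9   1.8] [151.1 157.1] 4.88 px [258. 196.]
floor [515.7 -45. ] [21.7 51.6] 5.03 px [321. 316.]
floor [596.5  41.1] [141.1  39.1] 4.82 px [207. 202.]
```

View pics/w8.png

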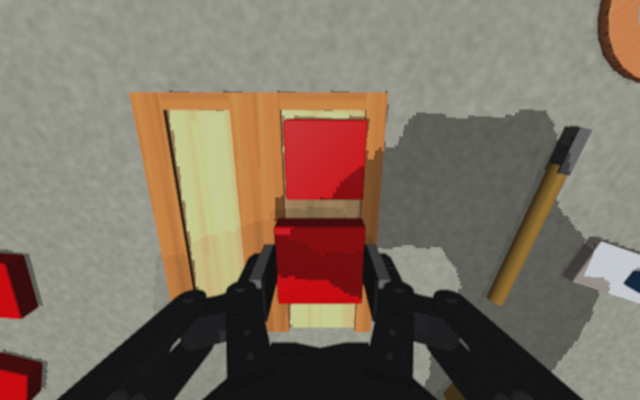

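```bash
python3 -m jog '{"delta_pos":[[0,-0.23,0],[0,-0.23,-1],[0,-0.23,-2],[0,-0.23,-3],[0,-0.23,-3.2],[0,-0.23,-3.2]],"turn":[[0,0,0],[0,0,0],[0,0,0],[0,0,0],[0,0,0],[0,0,0]]}'; python3 - <<'E'
from h import *
hold('l',"pics/w9.png",.0247)
E
```

```text
time_s: 12.68
tool_pos: [0.5941, -0.0429, 0.0337]
tool_rot: [0.029, -0.706, 0.707, -0.03]
ft_force: [-2.4, 0.0, 15.1]
grip_width: 0.0474
t 12.68 tcp [ 0.5941 -0.0429  0.0337] open yaw -85.23 fing [ 0.002 -0.001 -1.   ] F [-2.4  0.  15.1] w 0.0474
held [ 0.5905 -0.0421] [49.7 49.6] 2.8 [319. 265.] s,d (np.float64(-4.1), np.float64(-3.3))
held [ 0.6448 -0.0352] [48.3 48.3] 4.8 [314. 168.] s,d (np.float64(50.6), np.float64(-1.0))
tray [607.    1.7] [148.3 156.8] 4.83 px [245. 208.]
floor [541.2 -42.7] [19.8 52.1] 4.67 px [314. 317.]
floor [606.5  42. ] [120.8  38.7] 5.02 px [175. 204.]
```

View pics/w9.png

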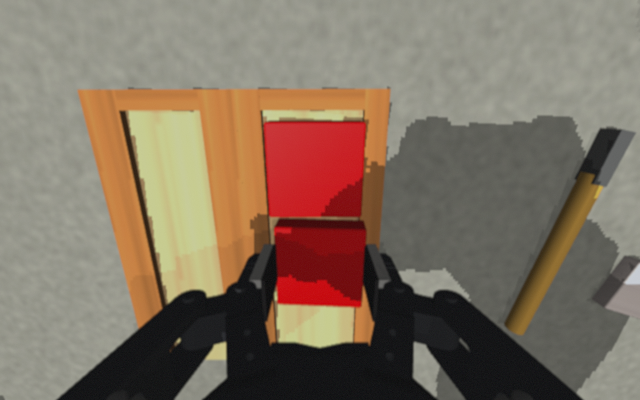

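```bash
python3 -m jog '{"delta_pos":[[0,0,0.6],[0,0.28,0.6],[0,0.28,0.6],[0,0.28,0.6]],"turn":[[0,0,0],[0,0,0],[0,0,0],[0,0,0]]}'; python3 - <<'E'
from h import *
hold('l',"pics/w10.png",.0247)
E
```

```text
time_s: 13.22
tool_pos: [0.5931, -0.0391, 0.0378]
tool_rot: [-0.03, 0.706, -0.706, 0.03]
ft_force: [0.1, -0.8, -1.0]
grip_width: 0.0479
t 13.22 tcp [ 0.5931 -0.0391  0.0378] open yaw -85.15 fing [-0.001 -0.    -1.   ] F [ 0.1 -0.8 -1. ] w 0.0479
held [ 0.5896 -0.0384] [49.8 49.6] 3.0 [319. 265.] s,d (np.float64(-4.7), np.float64(0.5))
held [ 0.6457 -0.035 ] [46.  46.7] 4.8 [322. 165.] s,d (np.float64(51.5), np.float64(-0.9))
tray [607.8   1.9] [146.5 156.8] 4.87 px [248. 204.]
floor [536.4 -43.1] [19.5 52.6] 4.81 px [320. 318.]
floor [606.4  42. ] [121.2  38.8] 4.76 px [185. 202.]
```

View pics/w10.png

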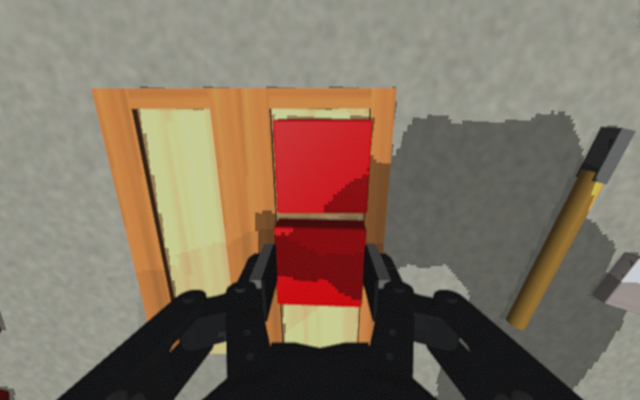

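```bash
python3 -m jog '{"delta_pos":[[0.1,-0.05,0],[0.1,-0.05,-0.3],[0.1,-0.05,-0.65],[0.1,-0.05,-0.65],[0.1,-0.05,-0.65]],"turn":[[0,0,1],[0,0,1],[0,0,1],[0,0,1],[0,0,1]]}'; python3 - <<'E'
from h import *
hold('l',"pics/w11.png",.0247)
E
```

```text
time_s: 13.9
tool_pos: [0.5943, -0.0398, 0.0317]
tool_rot: [0.036, -0.706, 0.706, -0.036]
ft_force: [-0.9, 0.2, -1.4]
grip_width: 0.0482
t 13.9 tcp [ 0.5943 -0.0398  0.0317] open yaw -84.16 fing [-0. -0. -1.] F [-0.9  0.2 -1.4] w 0.0482
held [ 0.5908 -0.0391] [49.5 49.7] 3.7 [319. 265.] s,d (np.float64(-3.6), np.float64(-0.3))
held [ 0.6441 -0.0352] [49.6 48.8] 4.9 [322. 170.] s,d (np.float64(49.9), np.float64(-0.9))
tray [607.4   1.9] [147.7 156.7] 4.89 px [250. 206.]
floor [542.9 -42.5] [18.8 51.6] 5.79 px [318. 318.]
floor [607.4  42.1] [119.4  38.7] 4.91 px [179. 202.]
```

View pics/w11.png

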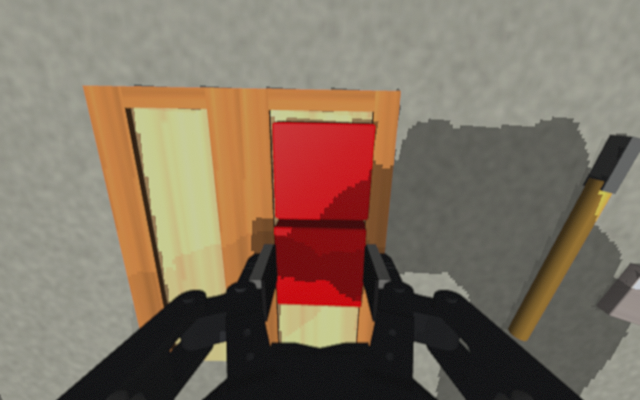

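```bash
python3 -m jog '{"delta_pos":[[0,0,0],[0,0,0],[0,0,0],[0,0,3],[0,0,6],[0,0,6],[0,0,6]],"turn":[[0,0,0],[0,0,0],[0,0,0],[0,0,0],[0,0,0],[0,0,0],[0,0,0]]}' 6.4; python3 - <<'E'
from h import *
hold('l',"pics/w12.png",.0827)
c=grab("wrist")
for b in blobs(c,redmask(c),.015,200): print("red",b[0].round(4),np.round(b[1],1),round(b[2],1),np.round(b[3]))
P=cloud(c); print(P[215:255:6,312,2].round(4))
E
```

```text
time_s: 14.82
tool_pos: [0.5941, -0.0397, 0.0915]
tool_rot: [-0.036, 0.706, -0.706, 0.036]
ft_force: [-0.4, 0.1, -0.7]
grip_width: 0.0637
t 14.82 tcp [ 0.5941 -0.0397  0.0915] open yaw -84.16 fing [-0.001 -0.    -1.   ] F [-0.4  0.1 -0.7] w 0.0637
held [ 0.5921 -0.0392] [47.5 48.5] 5.8 [320. 223.] s,d (np.float64(-2.2), np.float64(-0.6))
held [ 0.6443 -0.0352] [49.  48.4] 4.3 [322. 153.] s,d (np.float64(50.1), np.float64(-1.0))
tray [5.909e+02 4.000e-01] [181.4 157.5] 4.87 px [263. 201.]
floor [530.9 -43.7] [52.5 52.2] 5.8 px [318. 280.]
floor [590.3  40.6] [153.8  39.3] 4.89 px [218. 197.]
red [0.4283 0.2188] [37.6 38.3] 75.8 [ 28. 355.]
red [0.5256 0.2063] [39.9 49.9] 89.9 [ 21. 267.]
red [ 0.5884 -0.0396] [49.4 50.5] 5.8 [320. 222.]
red [ 0.6433 -0.0355] [51.4 50.4] 3.8 [322. 152.]
[0.0203 0.0203 0.0205 0.0206 0.0205 0.0201 0.0198]
```

View pics/w12.png

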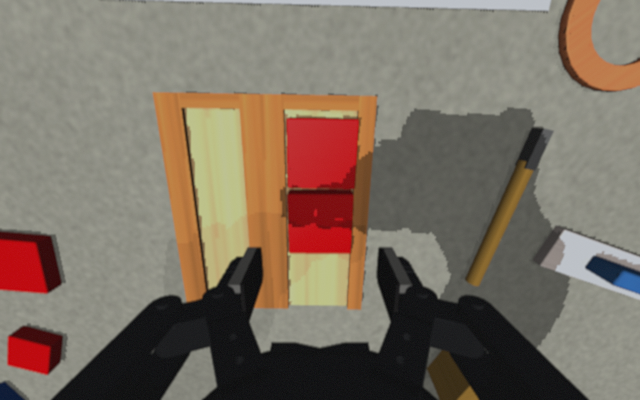

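```bash
python3 -m jog '{"delta_pos":[[-1.3,5,0],[-2.6,10,0],[-4,16,0],[-5.5,21,0],[-6.7,25.2,0],[-6.7,25.2,-1],[-6.7,25.2,-3],[-6.7,25.2,-3]],"turn":[[0,0,-2],[0,0,-4],[0,0,-5.8],[0,0,-5.8],[0,0,-5.8],[0,0,-5.8],[0,0,-5.8],[0,0,-5.8]]}' 7; python3 -m jog '{"delta_pos":[[0,0,0]],"turn":[[0,0,0]]}'; python3 - <<'E'
from h import *
st(); c=grab("wrist","pics/w13.png")
for b in blobs(c,redmask(c),.015,200): print("red",b[0].round(4),np.round(b[1],1),round(b[2],1),np.round(b[3]))
E
```

```text
time_s: 15.92
tool_pos: [0.5263, 0.2104, 0.0599]
tool_rot: [0.001, -0.706, 0.708, 0.002]
ft_force: [0.2, 0.6, -0.5]
grip_width: 0.07
time_s: 16.05
tool_pos: [0.5277, 0.2112, 0.0617]
tool_rot: [-0.0, -0.707, 0.707, 0.0]
ft_force: [0.9, 0.4, 0.1]
grip_width: 0.0703
t 16.05 tcp [0.5277 0.2112 0.0617] open yaw -90.04 fing [-0.    -0.001 -1.   ] F [0.9 0.4 0.1] w 0.0703
red [0.4188 0.3156] [12.8 20.8] 11.8 [191. 358.]
red [0.4385 0.2186] [37.6 16.3] 77.1 [310. 337.]
red [0.5246 0.2128] [48.8 48.9] 89.9 [318. 236.]
red [0.5284 0.3093] [37.5 37.7] 69.0 [176. 232.]
```

View pics/w13.png

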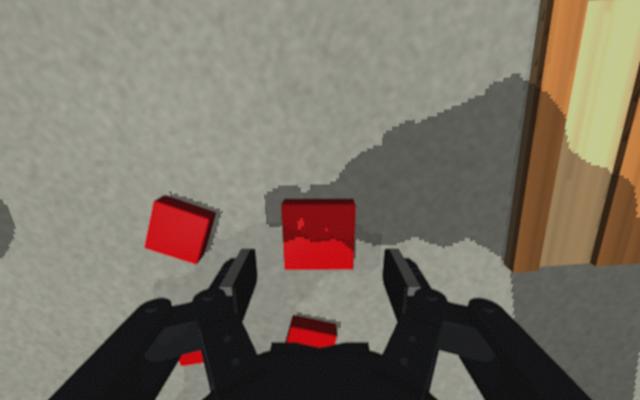

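```bash
python3 -m jog '{"delta_pos":[[-0.1,0,-1],[-0.1,0,-2.5],[-0.1,0,-3.8],[-0.1,0,-3.8]],"turn":[[0,0,0],[0,0,0],[0,0,0],[0,0,0]]}'; python3 -m jog '{"delta_pos":[[0,0,0],[0,0,0],[0,0,0],[0,0,0],[0,0,0],[0,0,0]],"turn":[[0,0,0],[0,0,0],[0,0,0],[0,0,0],[0,0,0],[0,0,0]]}' 3 50;  python3 -c "
from h import *
st()"
```

```text
time_s: 16.6
tool_pos: [0.5254, 0.2118, 0.0223]
tool_rot: [0.001, -0.707, 0.708, 0.001]
ft_force: [0.5, 0.5, -0.6]
grip_width: 0.07
time_s: 17.35
tool_pos: [0.5268, 0.2123, 0.0243]
tool_rot: [0.0, 0.707, -0.707, 0.0]
ft_force: [-1.4, 0.3, 5.6]
grip_width: 0.0477
t 17.35 tcp [0.5268 0.2123 0.0243] open yaw -89.97 fing [ 0.001  0.    -1.   ] F [-1.4  0.3  5.6] w 0.0477
```

```bash
python3 -m jog '{"delta_pos":[[0,0,3],[0,0,6],[0.2,-4,6],[0.5,-9,6],[0.8,-15,6],[1.1,-21,6],[1.4,-25.6,5],[1.4,-25.6,3]],"turn":[[0,0,0],[0,0,0],[0,0,2],[0,0,4],[0,0,4.9],[0,0,4.9],[0,0,4.9],[0,0,4.9]]}' ; python3 -m jog '{"delta_pos":[[0,0,-0.5],[0,0,-0.5],[0,0,-0.5],[0,0,-0.5]],"turn":[[0,0,0],[0,0,0],[0,0,0],[0,0,0]]}'
python3 -c "
from h import *
hold('l','pics/w14.png',.0243)"
```

```text
time_s: 18.35
tool_pos: [0.5407, -0.0505, 0.0539]
tool_rot: [0.027, -0.705, 0.708, -0.028]
ft_force: [0.1, 1.3, -0.4]
grip_width: 0.0478
time_s: 18.85
tool_pos: [0.5408, -0.0432, 0.0494]
tool_rot: [0.03, -0.706, 0.706, -0.031]
ft_force: [0.1, 0.7, -0.1]
grip_width: 0.0477
t 18.85 tcp [ 0.5408 -0.0432  0.0494] open yaw -85.01 fing [ 0.001  0.    -1.   ] F [ 0.1  0.7 -0.1] w 0.0477
held [ 0.5393 -0.0422] [49.1 49. ] 5.0 [319. 263.] s,d (np.float64(-55.1), np.float64(0.9))
held [ 0.5943 -0.0389] [43.  43.2] 5.8 [322. 164.] s,d (np.float64(-0.0), np.float64(-0.5))
held [ 0.6409 -0.0353] [42.4 43. ] 4.7 [323.  58.] s,d (np.float64(46.7), np.float64(-0.8))
tray [585.4   0. ] [169.2 157.1] 4.95 px [250. 144.]
floor [616.2 -32.5] [ 3.9 42.1] 4.98 px [314. 118.]
floor [582.   39.8] [171.3  39.1] 4.86 px [185. 142.]
```

View pics/w14.png

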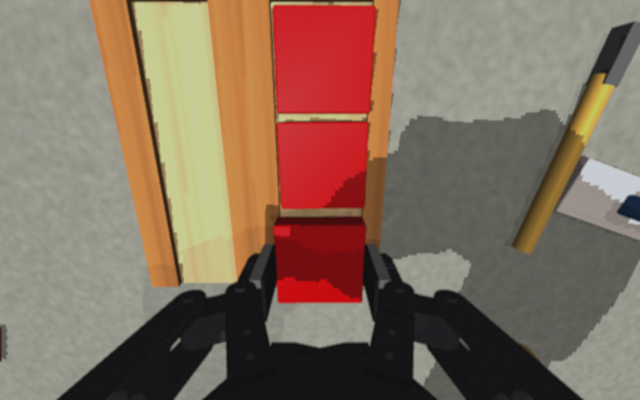

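```bash
python3 -m jog '{"delta_pos":[[0,-0.12,0],[0,-0.12,-0.9],[0,-0.12,-1.8],[0,-0.12,-1.8],[0,-0.12,-1.8]],"turn":[[0,0,0],[0,0,0],[0,0,0],[0,0,0],[0,0,0]]}'; python3 - <<'E'
from h import *
hold('l',"pics/w15.png",.0243)
E
```

```text
time_s: 19.52
tool_pos: [0.5403, -0.045, 0.0304]
tool_rot: [0.031, -0.706, 0.706, -0.03]
ft_force: [-0.8, -0.8, -1.1]
grip_width: 0.0481
t 19.52 tcp [ 0.5403 -0.045   0.0304] open yaw -85.07 fing [-0. -0. -1.] F [-0.8 -0.8 -1.1] w 0.0481
held [ 0.5388 -0.044 ] [49.1 49.1] 4.9 [319. 263.] s,d (np.float64(-55.7), np.float64(-0.8))
held [ 0.5903 -0.0394] [49.6 49.3] 5.6 [319. 170.] s,d (np.float64(-4.1), np.float64(-0.6))
held [ 0.6414 -0.0354] [44.1 49.2] 4.6 [319.  54.] s,d (np.float64(47.1), np.float64(-0.9))
tray [ 5.819e+02 -4.000e-01] [162.7 156.8] 4.92 px [252. 152.]
floor [616.2 -32.4] [ 4. 42.] 4.92 px [310. 117.]
floor [579.2  39.6] [164.5  38.7] 4.98 px [165. 148.]
```

View pics/w15.png

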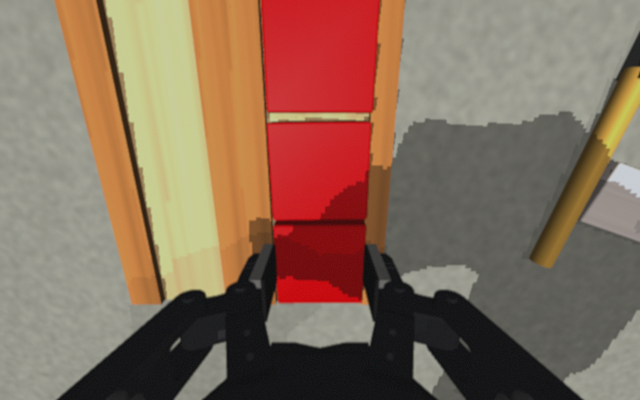

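```bash
python3 -m jog '{"delta_pos":[[0,0,0],[0,0,0],[0,0,0],[0,0,3],[0,0,6],[0,0,6],[0,0,6]],"turn":[[0,0,0],[0,0,0],[0,0,0],[0,0,0],[0,0,0],[0,0,0],[0,0,0]]}' 6.4; python3 - <<'E'
from h import *
hold('l',"pics/w16.png",.0817)
c=grab("top","pics/t1.png")
for b in blobs(c,redmask(c),.015,60): print("red",b[0].round(4),np.round(b[1],1),round(b[2],1),np.round(b[3]))
E
```

```text
time_s: 20.45
tool_pos: [0.5401, -0.045, 0.0904]
tool_rot: [0.031, -0.706, 0.706, -0.03]
ft_force: [-1.1, -0.3, -0.4]
grip_width: 0.0641
t 20.45 tcp [ 0.5401 -0.045   0.0904] open yaw -85.07 fing [-0.001 -0.    -1.   ] F [-1.1 -0.3 -0.4] w 0.0641
held [ 0.5394 -0.0442] [48.7 48.2] 4.9 [319. 222.] s,d (np.float64(-55.2), np.float64(-1.0))
held [ 0.5903 -0.0395] [49.1 48.7] 5.0 [319. 152.] s,d (np.float64(-4.0), np.float64(-0.7))
held [ 0.6434 -0.0354] [47.3 48.5] 4.9 [320.  68.] s,d (np.float64(49.2), np.float64(-1.1))
tray [5.91e+02 5.00e-01] [180.2 157.4] 4.9 px [256. 129.]
floor [615.2 -20.2] [ 3.5 18.1] 4.92 px [296. 114.]
floor [582.5  39.8] [170.   39.5] 4.98 px [209. 138.]
red [0.4259 0.2194] [33.1 32.3] 75.0 [252. 245.]
red [0.4306 0.3093] [32.7 35. ] 11.2 [217. 242.]
red [ 0.5325 -0.0453] [32.  47.6] 2.0 [356. 208.]
red [0.5263 0.3086] [34. 33.] 68.1 [220. 205.]
red [ 0.6261 -0.0342] [86.7 43.3] 0.7 [351. 170.]
```

View pics/w16.png

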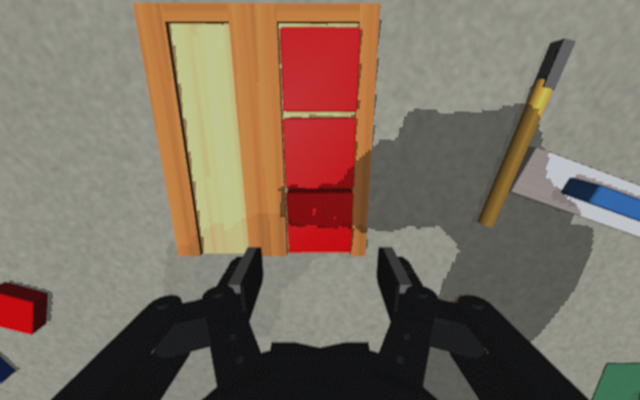

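View pics/t1.png

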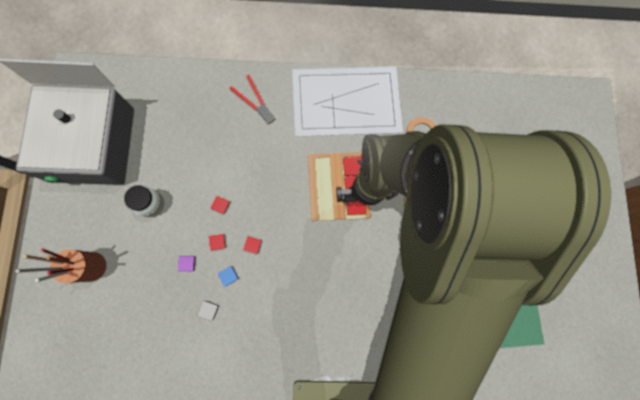

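```bash
python3 -m jog '{"delta_pos":[[-2,5,0],[-4,10,0],[-6,15,0],[-8,20,0],[-10,24,0],[-11,26.4,0],[-11,26.4,-1.5],[-11,26.4,-3]],"turn":[[0,0,-4],[0,0,-8],[0,0,-12],[0,0,-16],[0,0,-19.4],[0,0,-19.4],[0,0,-19.4],[0,0,-19.4]]}' 6; python3 -m jog '{"delta_pos":[[0,0,0],[0,0,0]],"turn":[[0,0,0],[0,0,0]]}'; python3 - <<'E'
from h import *
st(); c=grab("wrist","pics/w17.png")
for b in blobs(c,redmask(c),.015,200): print("red",b[0].round(4),np.round(b[1],1),round(b[2],1),np.round(b[3]))
E
```

```text
time_s: 21.55
tool_pos: [0.4307, 0.2176, 0.0594]
tool_rot: [-0.089, -0.701, 0.702, 0.089]
ft_force: [-0.3, 0.6, -0.1]
grip_width: 0.0603
time_s: 21.8
tool_pos: [0.4308, 0.2177, 0.0605]
tool_rot: [-0.09, -0.701, 0.702, 0.09]
ft_force: [0.8, 1.1, 1.4]
grip_width: 0.0597
t 21.8 tcp [0.4308 0.2177 0.0605] open yaw -104.59 fing [-0.    -0.001 -1.   ] F [0.8 1.1 1.4] w 0.0597
red [0.4316 0.3099] [38.  37.7] 10.6 [193. 262.]
red [0.4269 0.2206] [37.3 36.9] 75.4 [318. 240.]
red [0.5276 0.3094] [37.6 37.3] 69.1 [131. 125.]
```

View pics/w17.png

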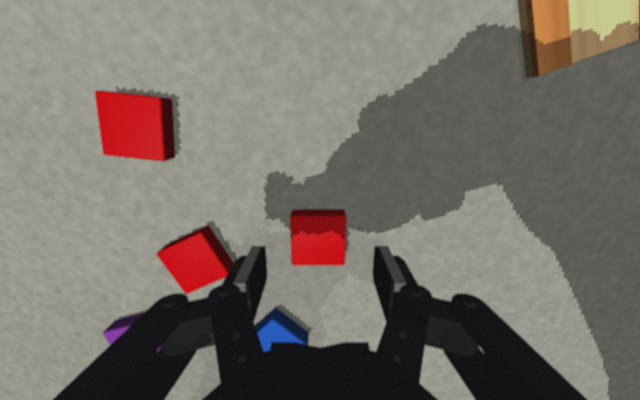

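```bash
python3 -m jog '{"delta_pos":[[-0.25,0.1,-1],[-0.25,0.1,-2.5],[-0.25,0.1,-3.7],[-0.25,0.1,-3.7]],"turn":[[0,0,0],[0,0,0],[0,0,0],[0,0,0]]}'; python3 -m jog '{"delta_pos":[[0,0,0],[0,0,0],[0,0,0],[0,0,0],[0,0,0],[0,0,0]],"turn":[[0,0,0],[0,0,0],[0,0,0],[0,0,0],[0,0,0],[0,0,0]]}' 2 50;  python3 -c "
from h import *
st()"
```

```text
time_s: 22.35
tool_pos: [0.4272, 0.2196, 0.0226]
tool_rot: [-0.088, -0.701, 0.702, 0.09]
ft_force: [0.5, -0.1, -0.2]
grip_width: 0.06
time_s: 23.1
tool_pos: [0.4281, 0.2201, 0.0242]
tool_rot: [0.089, 0.702, -0.701, -0.089]
ft_force: [-0.0, -1.0, 5.5]
grip_width: 0.0366
t 23.1 tcp [0.4281 0.2201 0.0242] open yaw -104.47 fing [ 0.001  0.    -1.   ] F [-0.  -1.   5.5] w 0.0366
```

```bash
python3 -m jog '{"delta_pos":[[0,0,3],[0,0,6],[4,-3.5,6],[8,-7,6],[12,-10.5,6],[16,-14,6],[20,-16.5,6],[21.7,-17.7,5]],"turn":[[0,0,0],[0,0,0],[0,0,5],[0,0,10],[0,0,15],[0,0,19.4],[0,0,19.4],[0,0,19.4]]}' ; python3 -m jog '{"delta_pos":[[0,0,-1],[0,0,-2.5],[0,0,-2.5],[0,0,-2.5],[0,0,-2.5]],"turn":[[0,0,0],[0,0,0],[0,0,0],[0,0,0],[0,0,0]]}'
python3 -c "
from h import *
hold('s','pics/w18.png',.0242)"
```

```text
time_s: 24.1
tool_pos: [0.6479, 0.0398, 0.0742]
tool_rot: [0.028, -0.706, 0.707, -0.03]
ft_force: [0.4, 0.3, -1.6]
grip_width: 0.0361
time_s: 24.72
tool_pos: [0.6451, 0.0435, 0.0494]
tool_rot: [-0.03, 0.706, -0.706, 0.031]
ft_force: [-0.5, -0.8, -1.3]
grip_width: 0.036
t 24.73 tcp [0.6451 0.0435 0.0494] open yaw -85.03 fing [ 0.001  0.    -1.   ] F [-0.5 -0.8 -1.3] w 0.036
held [0.6441 0.0448] [37.  37.6] 5.9 [319. 263.] s,d (np.float64(56.6), np.float64(0.7))
tray [634.4   4.3] [ 98.9 157. ] 4.89 px [375. 228.]
floor [614.8 -12.8] [5.1 2.8] 9.75 px [396. 281.]
floor [583.7  39.1] [31.3 40.3] 4.93 px [320. 312.]
```

View pics/w18.png

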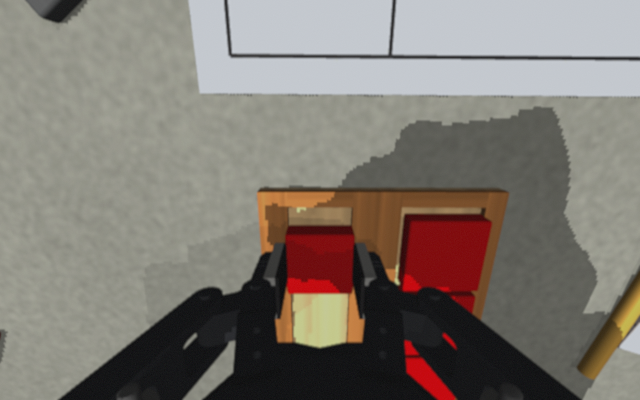

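```bash
python3 -m jog '{"delta_pos":[[0,-0.12,0],[0,-0.12,-0.9],[0,-0.12,-1.8],[0,-0.12,-1.8],[0,-0.12,-1.8]],"turn":[[0,0,-0.5],[0,0,-0.5],[0,0,-0.5],[0,0,-0.5],[0,0,-0.5]]}'; python3 - <<'E'
from h import *
hold('s',"pics/w19.png",.0242)
E
```

```text
time_s: 25.4
tool_pos: [0.6449, 0.042, 0.0303]
tool_rot: [-0.027, 0.707, -0.707, 0.027]
ft_force: [0.6, -0.3, -0.7]
grip_width: 0.0363
t 25.4 tcp [0.6449 0.042  0.0303] open yaw -85.56 fing [-0.  0. -1.] F [ 0.6 -0.3 -0.7] w 0.0363
held [0.644 0.043] [36.5 37.6] 4.4 [319. 263.] s,d (np.float64(56.4), np.float64(-1.0))
tray [638.6   4.6] [ 91.5 157.5] 4.42 px [380. 232.]
floor [661.1  61.9] [4.4 7.1] 4.42 px [289. 222.]
floor [598.8  40.6] [27.1 40.6] 4.41 px [317. 312.]
```

View pics/w19.png

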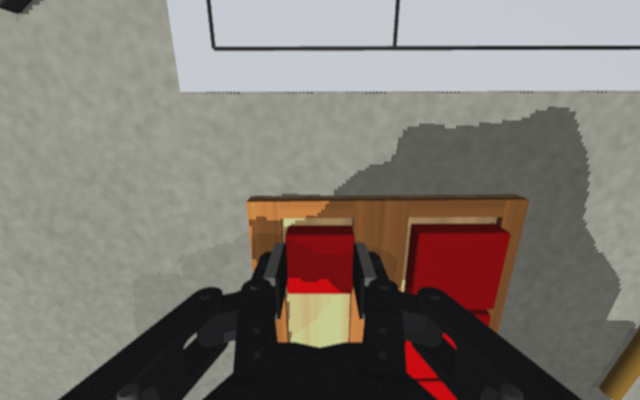

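```bash
python3 -m jog '{"delta_pos":[[0,0,0],[0,0,0],[0,0,0],[0,0,3],[0,0,6],[0,0,6],[0,0,6]],"turn":[[0,0,0],[0,0,0],[0,0,0],[0,0,0],[0,0,0],[0,0,0],[0,0,0]]}' 5.2; python3 - <<'E'
from h import *
hold('s',"pics/w20.png",.0813)
c=grab("wrist");P=cloud(c); print(P[205:250:6,318,2].round(4))
E
```

```text
time_s: 26.32
tool_pos: [0.6444, 0.0418, 0.0904]
tool_rot: [0.028, -0.707, 0.707, -0.027]
ft_force: [-0.0, -0.7, -0.5]
grip_width: 0.052
t 26.32 tcp [0.6444 0.0418 0.0904] open yaw -85.56 fing [-0.001 -0.    -1.   ] F [-0.  -0.7 -0.5] w 0.052
held [0.645 0.043] [35.6 36.5] 4.4 [319. 221.] s,d (np.float64(57.4), np.float64(-1.2))
tray [609.6   2.7] [147.1 158.4] 4.99 px [369. 250.]
floor [624.7 -11.4] [10.3  1.7] 8.4 px [382. 240.]
floor [572.2  38.2] [87.2 40.2] 4.86 px [318. 288.]
[0.0195 0.0205 0.0203 0.0203 0.0212 0.0204 0.0198 0.0053]
```

View pics/w20.png

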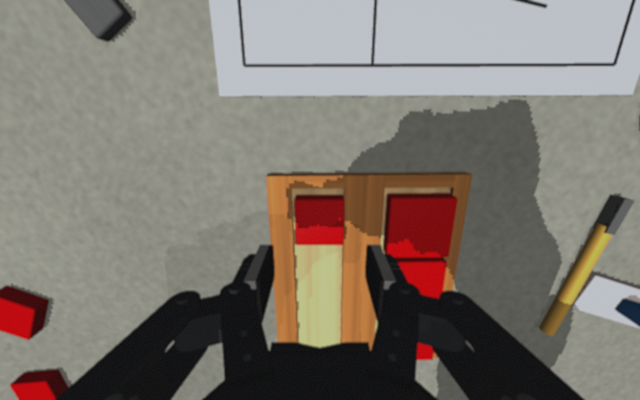

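```bash
python3 -m jog '{"delta_pos":[[-3.5,4.4,0],[-7,8.8,0],[-10.5,13.2,0],[-14,17.6,0],[-17.5,22,0],[-20.5,25.8,0],[-21.2,26.7,-1.5],[-21.2,26.7,-3]],"turn":[[0,0,1],[0,0,2],[0,0,3],[0,0,4],[0,0,5],[0,0,6.5],[0,0,6.5],[0,0,6.5]]}' 6; python3 -m jog '{"delta_pos":[[0,0,0],[0,0,0]],"turn":[[0,0,0],[0,0,0]]}'; python3 - <<'E'
from h import *
st(); c=grab("wrist","pics/w21.png")
for b in blobs(c,redmask(c),.015,200): print("red",b[0].round(4),np.round(b[1],1),round(b[2],1),np.round(b[3]))
E
```

```text
time_s: 27.42
tool_pos: [0.4324, 0.309, 0.0596]
tool_rot: [0.068, -0.704, 0.704, -0.068]
ft_force: [-0.1, 0.4, -0.2]
grip_width: 0.06
time_s: 27.68
tool_pos: [0.4341, 0.307, 0.0606]
tool_rot: [0.066, -0.704, 0.704, -0.066]
ft_force: [0.0, 0.5, -0.2]
grip_width: 0.0599
t 27.68 tcp [0.4341 0.307  0.0606] open yaw -79.25 fing [ 0.    -0.001 -1.   ] F [ 0.   0.5 -0.2] w 0.0599
red [0.4314 0.3111] [36.6 37.1] 10.7 [314. 236.]
red [0.5274 0.3104] [37.3 37.2] 69.1 [345.  86.]
```

View pics/w21.png

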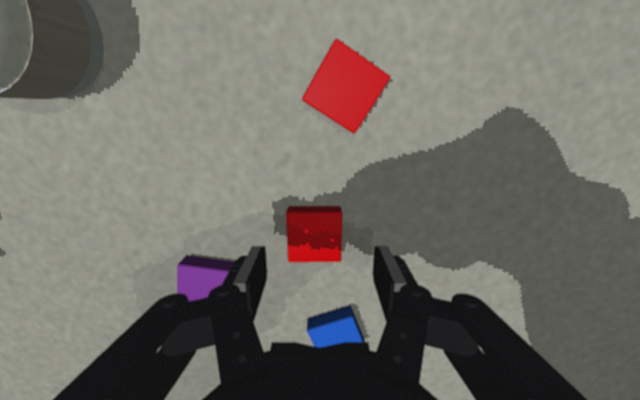

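```bash
python3 -m jog '{"delta_pos":[[-0.1,0.25,0],[-0.1,0.25,-1],[-0.1,0.25,-2.5],[-0.1,0.25,-3.7],[-0.1,0.25,-3.7]],"turn":[[0,0,0],[0,0,0],[0,0,0],[0,0,0],[0,0,0]]}' 5.4; python3 -m jog '{"delta_pos":[[0,0,0],[0,0,0],[0,0,0],[0,0,0],[0,0,0],[0,0,0]],"turn":[[0,0,0],[0,0,0],[0,0,0],[0,0,0],[0,0,0],[0,0,0]]}' 2 50;  python3 -c "
from h import *
st()"
```

```text
time_s: 28.35
tool_pos: [0.4311, 0.3107, 0.0224]
tool_rot: [0.068, -0.703, 0.704, -0.067]
ft_force: [0.3, 0.4, -0.1]
grip_width: 0.054
time_s: 29.1
tool_pos: [0.432, 0.3114, 0.024]
tool_rot: [-0.067, 0.704, -0.704, 0.067]
ft_force: [-0.1, 0.3, 2.4]
grip_width: 0.0365
t 29.1 tcp [0.432  0.3114 0.024 ] open yaw -79.07 fing [ 0.  0. -1.] F [-0.1  0.3  2.4] w 0.0365
```

```bash
python3 -m jog '{"delta_pos":[[0,0,3],[0,0,6],[3,-4.9,6],[6,-9.8,6],[9,-14.7,6],[12,-19.6,6],[15,-24.5,6],[16.8,-27.3,5]],"turn":[[0,0,0],[0,0,0],[0,0,-2],[0,0,-4],[0,0,-6.1],[0,0,-6.1],[0,0,-6.1],[0,0,-6.1]]}' ; python3 -m jog '{"delta_pos":[[0,0,-1],[0,0,-2.5],[0,0,-2.5],[0,0,-2.5],[0,0,-2.5]],"turn":[[0,0,0],[0,0,0],[0,0,0],[0,0,0],[0,0,0]]}'
python3 -c "
from h import *
hold('s','pics/w22.png',.0240)"
```

```text
time_s: 30.1
tool_pos: [0.6017, 0.0338, 0.0742]
tool_rot: [0.027, -0.706, 0.707, -0.029]
ft_force: [0.2, 0.7, -1.1]
grip_width: 0.0365
time_s: 30.72
tool_pos: [0.6001, 0.039, 0.0493]
tool_rot: [-0.03, 0.706, -0.706, 0.03]
ft_force: [-0.4, -0.4, -0.6]
grip_width: 0.0363
t 30.73 tcp [0.6001 0.039  0.0493] open yaw -85.11 fing [ 0.001  0.    -1.   ] F [-0.4 -0.4 -0.6] w 0.0363
held [0.5996 0.0401] [37.  37.6] 4.9 [319. 262.] s,d (np.float64(12.0), np.float64(-0.2))
held [0.6479 0.0433] [32.6 32.5] 4.9 [321. 176.] s,d (np.float64(60.3), np.float64(-1.1))
tray [610.1   2. ] [142.5 157.2] 4.88 px [387. 217.]
floor [663.2  45.6] [ 6.5 39.6] 4.87 px [319. 140.]
floor [539.2  35.1] [32.2 39.8] 4.86 px [319. 311.]
```

View pics/w22.png

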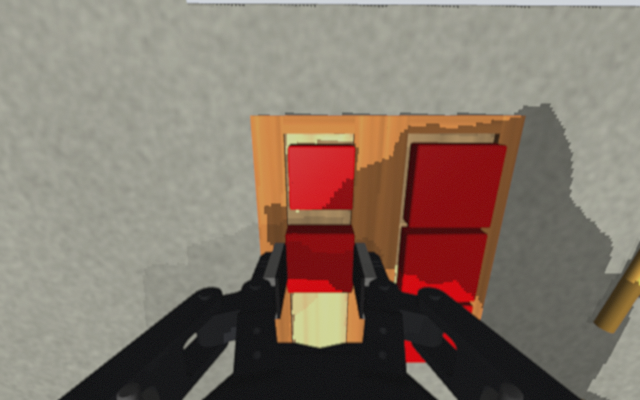

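Aligned within about 0.5 mm of the previous small tile's offset, so I nudge −0.7 mm in y, lower and check the force before release.

```bash
python3 -m jog '{"delta_pos":[[0,-0.07,0],[0,-0.07,-0.9],[0,-0.07,-1.8],[0,-0.07,-1.8],[0,-0.07,-1.8]],"turn":[[0,0,0],[0,0,0],[0,0,0],[0,0,0],[0,0,0]]}'; python3 - <<'E'
from h import *
hold('s',"pics/w23.png",.0240)
E
```

```text
time_s: 31.4
tool_pos: [0.6033, 0.0371, 0.0324]
tool_rot: [0.027, -0.706, 0.707, -0.032]
ft_force: [1.4, -0.8, 11.9]
grip_width: 0.0361
t 31.4 tcp [0.6033 0.0371 0.0324] open yaw -85.2 fing [ 0.007 -0.    -1.   ] F [ 1.4 -0.8 11.9] w 0.0361
held [0.6022 0.0379] [37.8 37.5] 3.8 [320. 263.] s,d (np.float64(14.3), np.float64(-2.5))
held [0.6433 0.0428] [37.4 36.4] 4.8 [317. 190.] s,d (np.float64(55.7), np.float64(-1.2))
tray [615.5   2.7] [131.4 157. ] 4.78 px [388. 225.]
floor [664.2  46.1] [ 7.  40.2] 9.58 px [314. 150.]
floor [556.3  36.7] [28. 40.] 4.72 px [316. 312.]
```

View pics/w23.png

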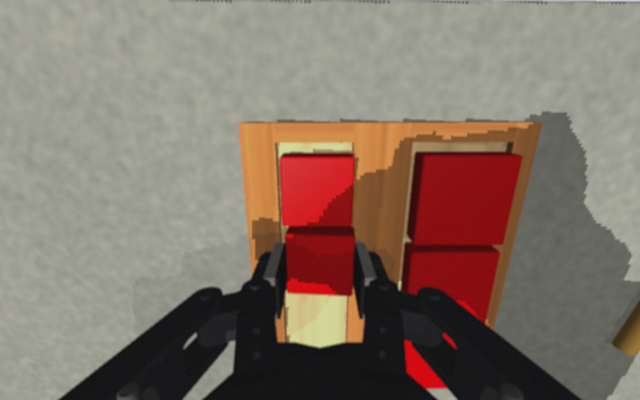

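```bash
python3 -m jog '{"delta_pos":[[0,0,0.6],[0,0.14,0.6],[0,0.14,0.6],[0,0.14,0.6]],"turn":[[0,0,0],[0,0,0],[0,0,0],[0,0,0]]}'; python3 - <<'E'
from h import *
hold('s',"pics/w24.png",.0240)
E
```

```text
time_s: 31.95
tool_pos: [0.5994, 0.039, 0.0363]
tool_rot: [0.03, -0.706, 0.707, -0.029]
ft_force: [-0.7, -0.5, -0.4]
grip_width: 0.0362
t 31.95 tcp [0.5994 0.039  0.0363] open yaw -85.16 fing [-0.001 -0.    -1.   ] F [-0.7 -0.5 -0.4] w 0.0362
held [0.5983 0.0399] [37.9 37.5] 3.7 [319. 263.] s,d (np.float64(10.6), np.float64(-0.3))
held [0.6448 0.0429] [35.5 35.4] 4.8 [321. 181.] s,d (np.float64(57.2), np.float64(-1.2))
tray [611.6   2.3] [139.3 157. ] 4.83 px [391. 221.]
floor [662.9  45.6] [ 6.5 39.9] 4.83 px [319. 141.]
floor [548.3  36. ] [28.2 40.1] 4.8 px [319. 312.]
```

View pics/w24.png

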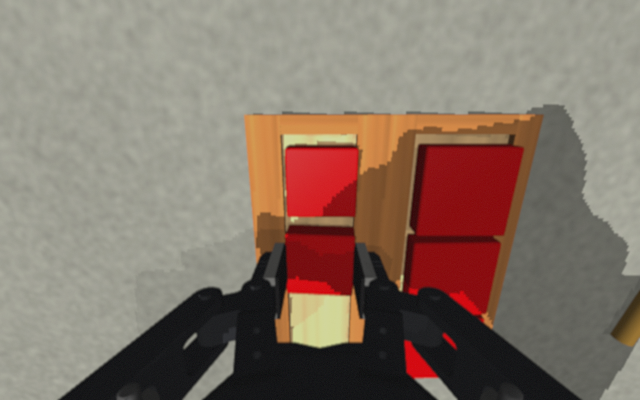

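```bash
python3 -m jog '{"delta_pos":[[0.1,0,0],[0.1,0,-0.3],[0.1,0,-0.6],[0.1,0,-0.6],[0.1,0,-0.6]],"turn":[[0,0,0.8],[0,0,0.8],[0,0,0.8],[0,0,0.8],[0,0,0.8]]}'; python3 - <<'E'
from h import *
hold('s',"pics/w25.png",.0240)
E
```

```text
time_s: 32.62
tool_pos: [0.6009, 0.039, 0.0308]
tool_rot: [0.035, -0.706, 0.706, -0.035]
ft_force: [-0.8, 0.3, -0.4]
grip_width: 0.0365
t 32.62 tcp [0.6009 0.039  0.0308] open yaw -84.36 fing [-0. -0. -1.] F [-0.8  0.3 -0.4] w 0.0365
held [0.5997 0.0398] [37.9 37.5] 4.5 [319. 263.] s,d (np.float64(12.0), np.float64(-0.5))
held [0.6435 0.0428] [37.2 36.9] 4.6 [322. 186.] s,d (np.float64(55.9), np.float64(-1.1))
tray [615.7   2.7] [131.2 156.8] 4.92 px [389. 222.]
floor [664.2  45.8] [ 6.8 40.4] 8.91 px [320. 144.]
floor [554.5  36.6] [27.1 39.7] 5.55 px [318. 312.]
```

View pics/w25.png

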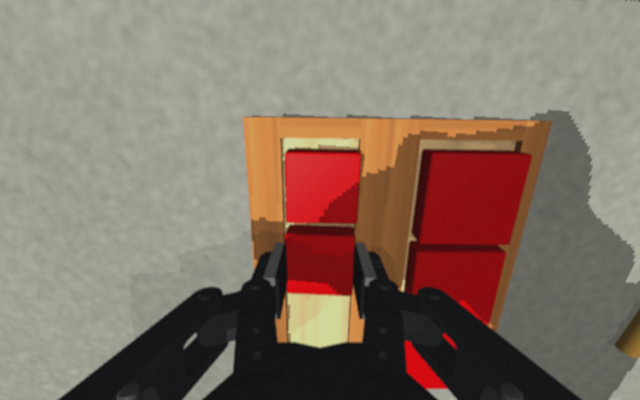

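```bash
python3 -m jog '{"delta_pos":[[0,0,0],[0,0,0],[0,0,0],[0,0,3],[0,0,6],[0,0,6],[0,0,6]],"turn":[[0,0,0],[0,0,0],[0,0,0],[0,0,0],[0,0,0],[0,0,0],[0,0,0]]}' 5.2; python3 - <<'E'
from h import *
hold('s',"pics/w26.png",.0816)
c=grab("wrist");P=cloud(c); print(P[205:250:6,318,2].round(4))
E
```

```text
time_s: 33.55
tool_pos: [0.6005, 0.039, 0.0905]
tool_rot: [0.035, -0.706, 0.706, -0.035]
ft_force: [0.2, 0.4, 0.0]
grip_width: 0.0522
t 33.55 tcp [0.6005 0.039  0.0905] open yaw -84.36 fing [-0.001 -0.    -1.   ] F [0.2 0.4 0. ] w 0.0522
held [0.6014 0.0394] [36.3 36.1] 4.1 [320. 220.] s,d (np.float64(13.7), np.float64(-1.0))
held [0.6437 0.0429] [36.9 36.7] 4.3 [321. 164.] s,d (np.float64(56.1), np.float64(-1.1))
tray [590.9   1. ] [181.6 158.1] 4.94 px [374. 218.]
floor [664.4  45.8] [ 6.5 40.1] 7.82 px [320. 134.]
floor [535.2  34.7] [75.4 39.9] 4.88 px [318. 282.]
[0.0209 0.0197 0.0202 0.0219 0.0212 0.0204 0.0208 0.006 ]
```

View pics/w26.png

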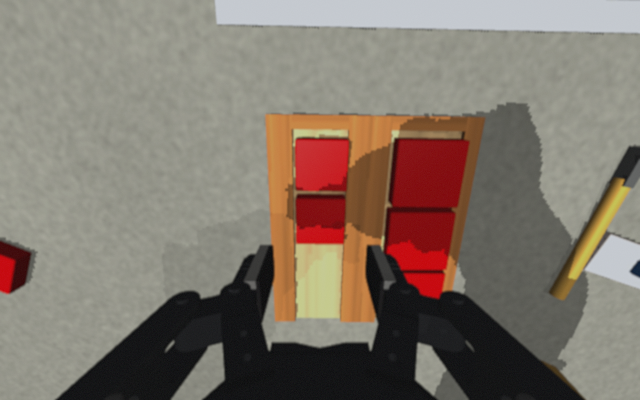

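```bash
python3 -m jog '{"delta_pos":[[-1.2,4.5,0],[-2.5,9.5,0],[-4,15,0],[-5.5,20.5,0],[-7,26,0],[-7.2,27,0],[-7.2,27,-1.5],[-7.2,27,-3]],"turn":[[0,0,-6],[0,0,-12],[0,0,-18],[0,0,-24],[0,0,-26.5],[0,0,-26.5],[0,0,-26.5],[0,0,-26.5]]}' 6; python3 -m jog '{"delta_pos":[[0,0,0],[0,0,0]],"turn":[[0,0,0],[0,0,0]]}'; python3 - <<'E'
from h import *
st(); c=grab("wrist","pics/w27.png")
for b in blobs(c,redmask(c),.015,200): print("red",b[0].round(4),np.round(b[1],1),round(b[2],1),np.round(b[3]))
E
```

```text
time_s: 34.65
tool_pos: [0.5294, 0.3061, 0.0593]
tool_rot: [-0.129, -0.694, 0.696, 0.129]
ft_force: [0.3, -0.9, -0.0]
grip_width: 0.0599
time_s: 34.9
tool_pos: [0.5294, 0.3076, 0.0606]
tool_rot: [-0.129, -0.695, 0.696, 0.129]
ft_force: [-0.4, 0.3, 0.4]
grip_width: 0.06
t 34.9 tcp [0.5294 0.3076 0.0606] open yaw -110.98 fing [-0.    -0.001 -1.   ] F [-0.4  0.3  0.4] w 0.06
red [0.5279 0.3102] [37.1 36.6] 69.0 [318. 236.]
```

View pics/w27.png

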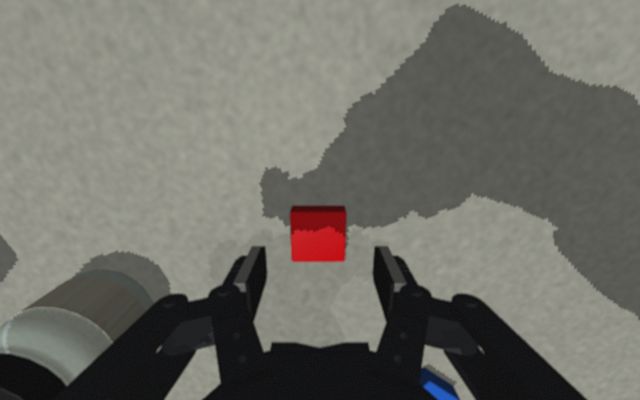

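```bash
python3 -m jog '{"delta_pos":[[-0.05,0.1,-1],[-0.05,0.1,-2.5],[-0.05,0.1,-3.7],[-0.05,0.1,-3.7]],"turn":[[0,0,0],[0,0,0],[0,0,0],[0,0,0]]}'; python3 -m jog '{"delta_pos":[[0,0,0],[0,0,0],[0,0,0],[0,0,0],[0,0,0],[0,0,0]],"turn":[[0,0,0],[0,0,0],[0,0,0],[0,0,0],[0,0,0],[0,0,0]]}' 2 50;  python3 -c "
from h import *
st()"
```

```text
time_s: 35.45
tool_pos: [0.5274, 0.3095, 0.0223]
tool_rot: [-0.127, -0.695, 0.696, 0.129]
ft_force: [-0.5, 0.6, 0.3]
grip_width: 0.0599
time_s: 36.2
tool_pos: [0.5288, 0.3102, 0.0243]
tool_rot: [0.128, 0.696, -0.695, -0.128]
ft_force: [0.3, 0.1, 5.2]
grip_width: 0.0359
t 36.2 tcp [0.5288 0.3102 0.0243] open yaw -110.87 fing [ 0.001  0.    -1.   ] F [0.3 0.1 5.2] w 0.0359
```

```bash
python3 -m jog '{"delta_pos":[[0,0,3],[0,0,6],[0.5,-4.9,6],[1,-9.8,6],[1.5,-15,6],[2,-20.5,6],[2.6,-25.5,6],[2.8,-27.5,5]],"turn":[[0,0,0],[0,0,0],[0,0,6],[0,0,12],[0,0,18],[0,0,24],[0,0,25.8],[0,0,25.8]]}' ; python3 -m jog '{"delta_pos":[[0,0,-1],[0,0,-2.5],[0,0,-2.5],[0,0,-2.5],[0,0,-2.5],[0,0,-2.5]],"turn":[[0,0,0],[0,0,0],[0,0,0],[0,0,0],[0,0,0],[0,0,0]]}'
python3 -c "
from h import *
hold('s','pics/w28.png',.0240)"
```

```text
time_s: 37.2
tool_pos: [0.5567, 0.03, 0.0739]
tool_rot: [0.028, -0.706, 0.707, -0.029]
ft_force: [-0.0, 1.5, -0.6]
grip_width: 0.0364
time_s: 37.95
tool_pos: [0.5566, 0.0352, 0.0492]
tool_rot: [0.03, -0.706, 0.706, -0.031]
ft_force: [0.3, -0.1, -0.1]
grip_width: 0.0363
t 37.95 tcp [0.5566 0.0352 0.0492] open yaw -85.05 fing [ 0.001 -0.    -1.   ] F [ 0.3 -0.1 -0.1] w 0.0363
held [0.5568 0.0363] [36.9 37.6] 4.9 [319. 261.] s,d (np.float64(-31.1), np.float64(-0.3))
held [0.6046 0.0399] [33.1 32.5] 5.0 [320. 176.] s,d (np.float64(16.9), np.float64(-0.8))
held [0.6418 0.0428] [32.  32.5] 4.4 [321.  96.] s,d (np.float64(54.2), np.float64(-1.0))
tray [5.904e+02 4.000e-01] [181.3 157.1] 4.94 px [391. 170.]
floor [659.9 -32.3] [28.3 48.9] 4.94 px [448.  60.]
floor [505.3  31.6] [14.7 39. ] 4.91 px [320. 300.]
```

View pics/w28.png

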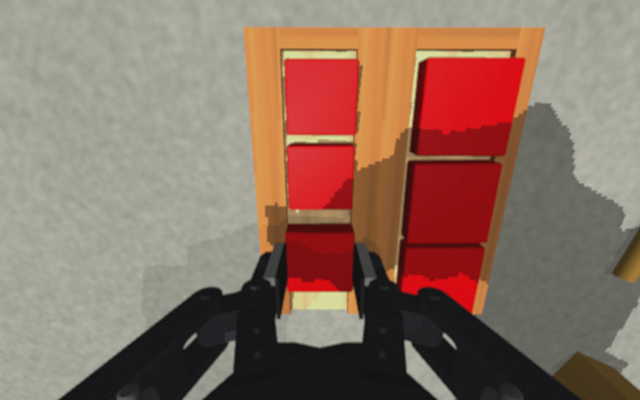

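```bash
python3 -m jog '{"delta_pos":[[0,0,-0.9],[0,0,-1.8],[0,0,-1.8],[0,0,-1.8]],"turn":[[0,0,0],[0,0,0],[0,0,0],[0,0,0]]}'; python3 - <<'E'
from h import *
hold('s',"pics/w29.png",.0240)
E
```

```text
time_s: 38.5
tool_pos: [0.5563, 0.035, 0.0304]
tool_rot: [0.031, -0.706, 0.706, -0.03]
ft_force: [-0.1, -0.6, -1.1]
grip_width: 0.0361
t 38.5 tcp [0.5563 0.035  0.0304] open yaw -85.07 fing [-0. -0. -1.] F [-0.1 -0.6 -1.1] w 0.0361
held [0.5567 0.0361] [36.2 37.6] 4.9 [319. 261.] s,d (np.float64(-31.1), np.float64(-0.5))
held [0.6002 0.0395] [37.3 37.1] 4.9 [320. 183.] s,d (np.float64(12.5), np.float64(-0.8))
held [0.6424 0.0427] [36.  37.1] 4.9 [321.  93.] s,d (np.float64(54.8), np.float64(-1.2))
tray [606.3   9.2] [148.3 142.2] 4.83 px [385. 152.]
floor [660.5 -32.6] [27.  49.3] 4.92 px [466.  51.]
floor [511.8  32.9] [27.8 40.3] 6.16 px [318. 310.]
```

```bash
python3 -m jog '{"delta_pos":[[0,0,0],[0,0,0],[0,0,0],[0,0,3],[0,0,6],[0,-4,10],[0,-8,12],[0,-8,12]],"turn":[[0,0,0],[0,0,0],[0,0,0],[0,0,0],[0,0,0],[0,0,0],[0,0,0],[0,0,0]]}' 5.2; python3 - <<'E'
from h import *
st(); c=grab("wrist","pics/w30.png"); P=cloud(c)
for b in blobs(c,redmask(c),.021,200): print("red",b[0].round(4),np.round(b[1],1),round(b[2],1),np.round(b[3]),loc(b[0],'s' if b[0][1]>0 else 'l'),"z",P[int(b[3][1]),int(b[3][0]),2].round(4))
tray(c,(100,0,540,330))
E
```

```text
time_s: 39.55
tool_pos: [0.5572, -0.0501, 0.1526]
tool_rot: [0.027, -0.705, 0.708, -0.029]
ft_force: [0.2, 0.9, -0.4]
grip_width: 0.0518
t 39.55 tcp [ 0.5572 -0.0501  0.1526] open yaw -85.48 fing [ 0.003 -0.003 -1.   ] F [ 0.2  0.9 -0.4] w 0.0518
red [ 0.5389 -0.0439] [47.7 49.2] 4.4 [312. 213.] (np.float64(-55.6), np.float64(-0.8)) z 0.0203
red [0.5564 0.0348] [38.1 37.4] 4.9 [232. 190.] (np.float64(-31.5), np.float64(-1.8)) z 0.0205
red [ 0.5901 -0.0392] [50.6 48.7] 5.6 [311. 161.] (np.float64(-4.2), np.float64(-0.4)) z 0.0203
red [0.5997 0.0383] [37.1 37.3] 5.2 [227. 145.] (np.float64(11.9), np.float64(-1.9)) z 0.0205
red [0.6427 0.0418] [37.3 37.3] 4.8 [222.  95.] (np.float64(55.0), np.float64(-2.2)) z 0.0198
red [ 0.6443 -0.0353] [47.7 49.3] 4.5 [311. 100.] (np.float64(50.1), np.float64(-1.0)) z 0.0203
tray [5.909e+02 4.000e-01] [181.6 158. ] 4.91 px [264. 147.]
floor [665.2  46.9] [ 3.3 37.7] 4.54 px [221.  69.]
floor [513.9  34.4] [33.4 38.7] 4.42 px [238. 226.]
```

View pics/w30.png

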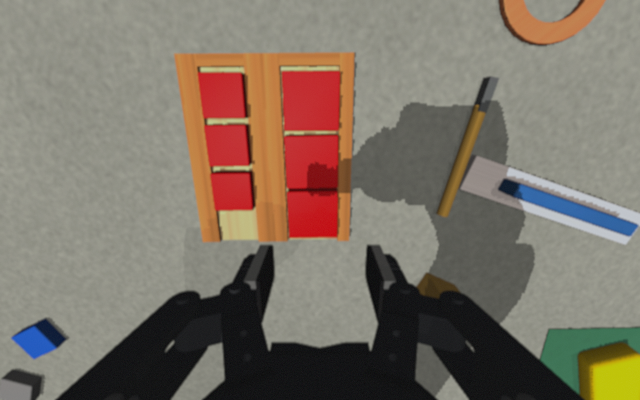

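```bash
python3 - <<'E'
from h import *
s=sensors.read_state(); print(s["qpos"].round(2))
c=grab("wrist"); f=cv2.cvtColor(c["frame"],cv2.COLOR_RGB2HSV)
m=(f[...,0]>100)&(f[...,0]<130)&(f[...,1]>120); m[:, :400]=0; m[260:]=0
for b in blobs(c,m,.036): print("blue",b[0].round(4),np.round(b[1],1),round(b[2],1),np.round(b[3]))
E
```

```text
[ 0.06  0.74 -0.1   1.86  0.13  0.55 -1.61]
blue [ 0.5691 -0.2821] [143.9  12. ] 76.2 [572. 208.]
```

```bash
python3 - <<'E'
from h import *
for n in ["top","side"]:
    c=grab(n,f"pics/{n}2.png"); f=cv2.cvtColor(c["frame"],cv2.COLOR_RGB2HSV)
    m=(f[...,0]>100)&(f[...,0]<130)&(f[...,1]>120)
    for b in blobs(c,m,.036): print(n,"blue",b[0].round(4),np.round(b[1],1),round(b[2],1),np.round(b[3]))
E
```

```text
top blue [0.3465 0.2714] [31.  34.1] 30.2 [228. 276.]
top blue [ 0.6803 -0.6161] [ 66.1 137.4] 8.6 [570. 157.]
side blue [ 0.6166 -0.5083] [219.2 125.2] 8.3 [597. 353.]
side blue [ 0.5568 -0.2935] [134.1  27.5] 76.4 [471. 295.]
side blue [0.3325 0.2456] [45.2 41.8] 32.0 [224. 209.]
```

View pics/top2.png

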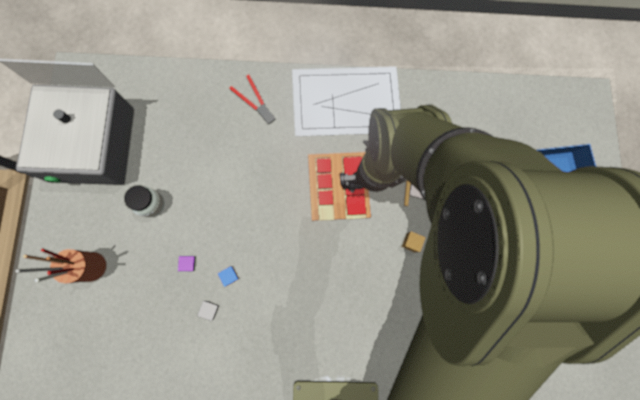

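View pics/side2.png

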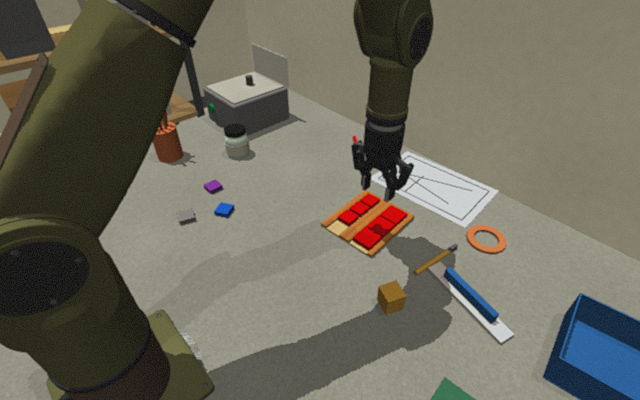

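```bash
python3 -m jog '{"delta_pos":[[0,-4,0],[0,-8,0],[0.2,-12,0],[0.3,-16,0],[0.4,-20,0],[0.6,-24,0],[0.6,-24.5,-1],[0.6,-24.5,-3]],"turn":[[0,0,10],[0,0,20],[0,0,30],[0,0,40],[0,0,50],[0,0,60],[0,0,70],[0,0,71.3]]}' 4; python3 -m jog '{"delta_pos":[[0,0,0],[0,0,0],[0,0,0]],"turn":[[0,0,0],[0,0,0],[0,0,0]]}'; python3 - <<'E'
from h import *
st(); c=grab("wrist","pics/w31.png"); f=cv2.cvtColor(c["frame"],cv2.COLOR_RGB2HSV)
m=(f[...,0]>100)&(f[...,0]<130)&(f[...,1]>120)
for b in blobs(c,m,.036): print("blue",b[0].round(4),np.round(b[1],1),round(b[2],1),np.round(b[3]))
E
```

```text
time_s: 40.75
tool_pos: [0.563, -0.2894, 0.1198]
tool_rot: [-0.436, 0.556, -0.556, 0.437]
ft_force: [0.1, 1.0, 0.5]
grip_width: 0.0403
time_s: 41.12
tool_pos: [0.5631, -0.2893, 0.1214]
tool_rot: [0.436, -0.556, 0.557, -0.437]
ft_force: [-0.6, 1.4, -0.2]
grip_width: 0.04
t 41.12 tcp [ 0.5631 -0.2893  0.1214] open yaw -13.74 fing [ 0.001 -0.    -1.   ] F [-0.6  1.4 -0.2] w 0.04
blue [ 0.6264 -0.4857] [26.  98.9] 23.1 [428. 375.]
blue [ 0.5671 -0.2898] [127.1  12.4] 76.1 [324. 204.]
```

View pics/w31.png

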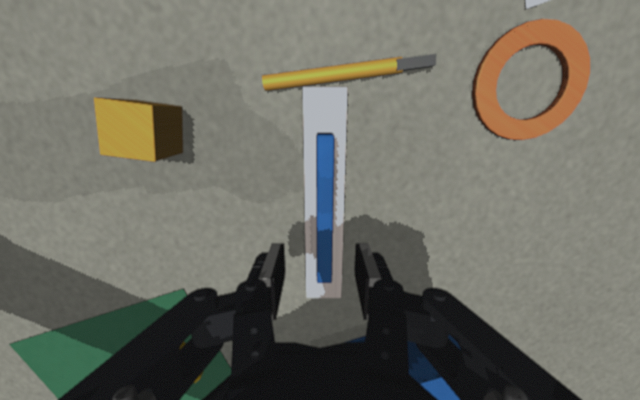

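```bash
python3 -m jog '{"delta_pos":[[0.45,-0.1,-2],[0.45,-0.1,-4],[0.45,-0.1,-6],[0.45,-0.1,-8],[0.45,-0.1,-8.4],[0.45,-0.1,-8.4]],"turn":[[0,0,0],[0,0,0],[0,0,0],[0,0,0],[0,0,0],[0,0,0]]}'; python3 -m jog '{"delta_pos":[[0,0,0],[0,0,0],[0,0,0],[0,0,0],[0,0,0],[0,0,0]],"turn":[[0,0,0],[0,0,0],[0,0,0],[0,0,0],[0,0,0],[0,0,0]]}' 0.5 70;  python3 -c "
from h import *
st(); grab('wrist','pics/w32.png')"
```

```text
time_s: 41.92
tool_pos: [0.567, -0.2909, 0.0365]
tool_rot: [-0.436, 0.556, -0.556, 0.437]
ft_force: [-0.7, 0.7, 0.2]
grip_width: 0.0398
time_s: 42.68
tool_pos: [0.5675, -0.2912, 0.0378]
tool_rot: [0.436, -0.556, 0.557, -0.437]
ft_force: [-1.4, 0.4, 5.0]
grip_width: 0.0121
t 42.67 tcp [ 0.5675 -0.2912  0.0378] open yaw -13.77 fing [ 0.001 -0.001 -1.   ] F [-1.4  0.4  5. ] w 0.0121
```

View pics/w32.png

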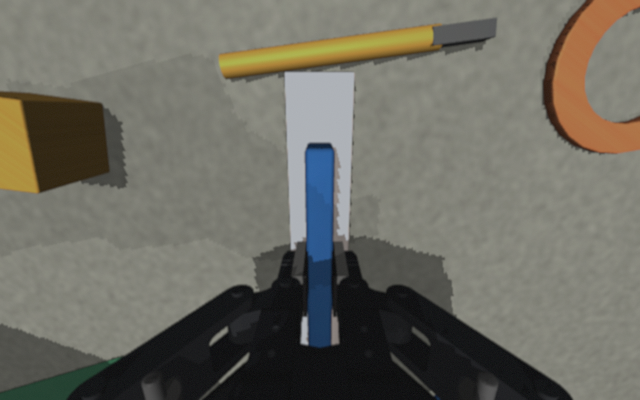

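```bash
python3 -m jog '{"delta_pos":[[0,0,2],[0,0,5],[0,0,8],[-1.5,4.5,8],[-3,9,8],[-4.5,14,8],[-6,19,8],[-7.5,23.5,8]],"turn":[[0,0,0],[0,0,0],[0,0,0],[0,0,4],[0,0,8],[0,0,12],[0,0,16],[0,0,18.6]]}' ; python3 -m jog '{"delta_pos":[[-1.2,3,0],[-1.7,4.6,0],[-1.7,4.6,-2],[-1.7,4.6,-4],[-1.7,4.6,-5],[-1.7,4.6,-5],[-1.7,4.6,-5]],"turn":[[0,0,0],[0,0,0],[0,0,0],[0,0,0],[0,0,0],[0,0,0],[0,0,0]]}'
python3 -c "
from h import *
st(); grab('wrist','pics/w33.png'); grab('side','pics/s33.png')"
```

```text
time_s: 43.72
tool_pos: [0.4917, -0.0542, 0.1177]
tool_rot: [-0.521, 0.478, -0.478, 0.522]
ft_force: [1.5, -0.4, -2.8]
grip_width: 0.0117
time_s: 44.6
tool_pos: [0.4754, -0.01, 0.0674]
tool_rot: [-0.52, 0.478, -0.479, 0.521]
ft_force: [-0.1, -0.1, -2.5]
grip_width: 0.0122
t 44.6 tcp [ 0.4754 -0.01    0.0674] open yaw 4.82 fing [ 0.001  0.    -1.   ] F [-0.1 -0.1 -2.5] w 0.0122
```

View pics/w33.png

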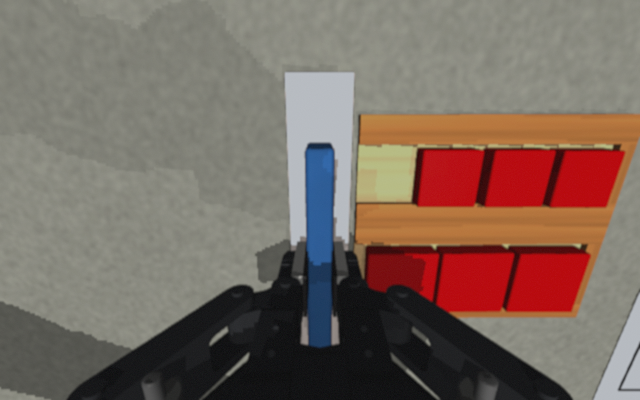

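View pics/s33.png

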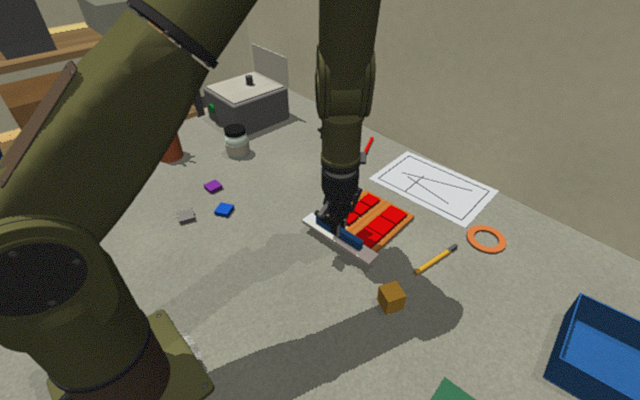

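```bash
python3 -m jog '{"delta_pos":[[0,0,-1],[0,0,-2],[0,0,-2.8],[0,0,-2.8],[0,0,-2.8]],"turn":[[0,0,0],[0,0,0],[0,0,0],[0,0,0],[0,0,0]]}'
python3 - <<'E'
from h import *
st(); c=grab('wrist','pics/w34.png')
f=cv2.cvtColor(c["frame"],cv2.COLOR_RGB2HSV); H,S,V=[f[...,i].astype(int) for i in range(3)]
# bar right edge (z=.010) and tray mouth (z=.011) per row
for r in range(80,240,12):
    print(r, [tuple(x) for x in f[r,344:366:2].tolist()])
E
```

```text
time_s: 45.32
tool_pos: [0.4748, -0.0099, 0.0385]
tool_rot: [0.521, -0.478, 0.478, -0.521]
ft_force: [0.4, -0.2, -1.5]
grip_width: 0.0122
t 45.33 tcp [ 0.4748 -0.0099  0.0385] open yaw 4.85 fing [-0. -0. -1.] F [ 0.4 -0.2 -1.5] w 0.0122
80 [(106, 15, 193), (108, 13, 193), (107, 12, 193), (108, 13, 193), (109, 14, 194), (30, 5, 151), (30, 19, 144), (30, 18, 144), (33, 21, 146), (33, 19, 145), (35, 19, 146)]
92 [(107, 12, 192), (108, 13, 193), (105, 13, 193), (105, 13, 192), (108, 7, 188), (26, 15, 140), (33, 20, 142), (30, 20, 143), (30, 16, 140), (27, 18, 139), (30, 18, 138)]
104 [(105, 13, 193), (105, 13, 192), (105, 13, 193), (104, 14, 194), (115, 8, 184), (23, 21, 147), (30, 18, 141), (33, 20, 140), (30, 20, 137), (33, 20, 137), (33, 18, 139)]
116 [(108, 13, 193), (106, 14, 194), (105, 13, 193), (105, 13, 194), (70, 5, 169), (27, 21, 134), (30, 20, 143), (27, 20, 141), (30, 18, 140), (30, 18, 141), (30, 21, 134)]
128 [(108, 13, 193), (105, 13, 192), (109, 14, 194), (108, 13, 194), (15, 9, 170), (27, 20, 140), (30, 16, 141), (30, 19, 145), (33, 21, 147), (33, 18, 140), (33, 17, 134
[... 851 characters left out ...]
(30, 75, 125)]
200 [(108, 13, 193), (108, 13, 193), (114, 7, 188), (26, 14, 127), (30, 20, 137), (30, 19, 136), (30, 17, 134), (33, 21, 134), (33, 21, 134), (24, 37, 103), (26, 86, 161)]
212 [(106, 15, 193), (108, 13, 194), (113, 6, 184), (24, 18, 144), (33, 19, 136), (30, 17, 135), (30, 19, 136), (33, 19, 133), (33, 18, 128), (22, 63, 101), (22, 95, 174)]
224 [(106, 14, 194), (105, 13, 193), (80, 4, 172), (30, 18, 126), (33, 21, 131), (30, 18, 131), (30, 19, 131), (30, 17, 132), (27, 21, 119), (15, 104, 59), (14, 169, 149)]
236 [(113, 6, 166), (108, 13, 193), (8, 6, 169), (30, 17, 137), (30, 18, 139), (27, 18, 138), (30, 21, 135), (27, 19, 134), (27, 23, 109), (13, 128, 68), (13, 165, 148)]
```

View pics/w34.png

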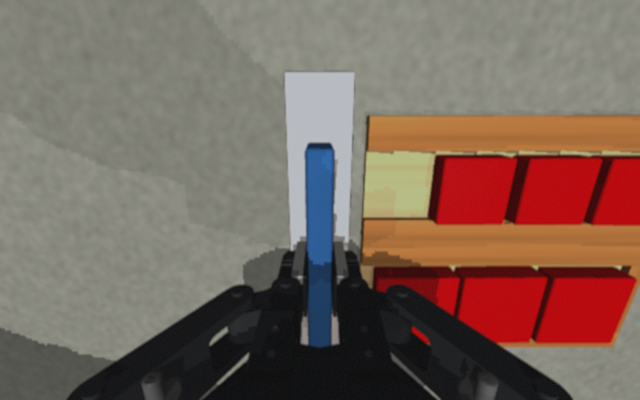

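```bash
python3 -m jog '{"delta_pos":[[0.3,0.03,0],[0.6,0.05,0],[0.7,0.06,0],[0.7,0.06,0],[0.7,0.06,0]],"turn":[[0,0,0],[0,0,0],[0,0,0],[0,0,0],[0,0,0]]}'; python3 -m jog '{"delta_pos":[[0.05,0,-0.05],[0.1,0.01,-0.07],[0.1,0.01,-0.07]],"turn":[[0,0,0],[0,0,0],[0,0,0]]}'
python3 - <<'E'
from h import *
st(); c=grab('wrist','pics/w35.png')
E
```

```text
time_s: 46.0
tool_pos: [0.4818, -0.0094, 0.0388]
tool_rot: [0.521, -0.479, 0.478, -0.521]
ft_force: [-1.2, -0.6, -2.3]
grip_width: 0.0122
time_s: 46.38
tool_pos: [0.483, -0.0093, 0.0381]
tool_rot: [-0.521, 0.478, -0.478, 0.521]
ft_force: [-0.1, 1.0, -2.6]
grip_width: 0.0127
t 46.38 tcp [ 0.483  -0.0093  0.0381] open yaw 4.84 fing [ 0.  0. -1.] F [-0.1  1.  -2.6] w 0.0127
```

View pics/w35.png

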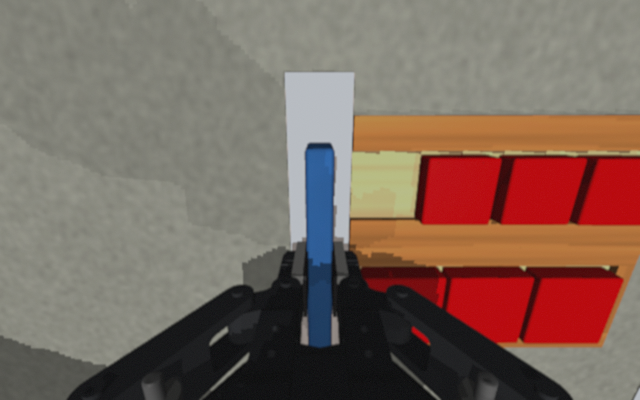

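Gap almost closed. I'll step 0.5 mm at a time until the force shows contact.

```bash
python3 -m jog '{"delta_pos":[[0.05,0,0],[0.05,0,0]],"turn":[[0,0,0],[0,0,0]]}'; python3 -m jog '{"delta_pos":[[0.05,0,0],[0.05,0,0]],"turn":[[0,0,0],[0,0,0]]}';python3 -c "
from h import *
st()"
```

```text
time_s: 46.68
tool_pos: [0.4834, -0.0093, 0.0381]
tool_rot: [-0.521, 0.478, -0.478, 0.521]
ft_force: [0.3, 0.0, -1.9]
grip_width: 0.0119
time_s: 46.92
tool_pos: [0.4835, -0.0093, 0.0381]
tool_rot: [0.521, -0.479, 0.478, -0.52]
ft_force: [-1.6, 0.9, -2.4]
grip_width: 0.0123
t 46.92 tcp [ 0.4835 -0.0093  0.0381] open yaw 4.84 fing [-0.001 -0.    -1.   ] F [-1.6  0.9 -2.4] w 0.0123
```

```bash
python3 -m jog '{"delta_pos":[[0.05,0,-0.05],[0.05,0,-0.05]],"turn":[[0,0,0],[0,0,0]]}'; python3 -m jog '{"delta_pos":[[0.05,0,0],[0.05,0,0]],"turn":[[0,0,0],[0,0,0]]}';python3 -c "
from h import *
st(); grab('wrist','pics/w36.png')"
```

```text
time_s: 47.18
tool_pos: [0.4835, -0.0093, 0.0378]
tool_rot: [0.521, -0.479, 0.478, -0.52]
ft_force: [-3.1, 0.9, 4.4]
grip_width: 0.0124
time_s: 47.42
tool_pos: [0.4836, -0.0094, 0.0378]
tool_rot: [0.521, -0.479, 0.478, -0.52]
ft_force: [-5.0, 0.5, 5.8]
grip_width: 0.0122
t 47.42 tcp [ 0.4836 -0.0094  0.0378] open yaw 4.85 fing [-0.002 -0.    -1.   ] F [-5.   0.5  5.8] w 0.0122
```

View pics/w36.png

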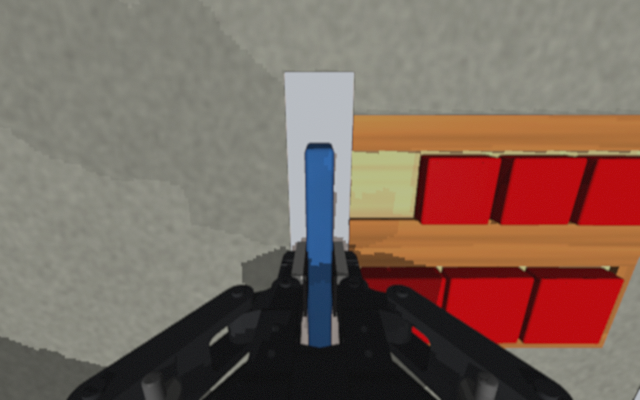

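```bash
python3 -m jog '{"delta_pos":[[0,0,0],[0,0,0],[0,0,0],[0,0,3],[0,0,6],[0,0,8],[0,0,8],[0,0,8]],"turn":[[0,0,0],[0,0,0],[0,0,0],[0,0,0],[0,0,0],[0,0,0],[0,0,0],[0,0,0]]}' 2.2; python3 - <<'E'
from h import *
st(); c=grab('wrist','pics/w37.png'); grab('side','pics/s37.png')
f=cv2.cvtColor(c["frame"],cv2.COLOR_RGB2HSV); H,S,V=[f[...,i].astype(int) for i in range(3)]
m=(H>95)&(H<130)&(S>5)&(S<40)&(V>175)
for b in blobs(c,m,.010,200): print("bar",b[0].round(4),np.round(b[1],1),round(b[2],1),np.round(b[3]))
m=(H>100)&(H<130)&(S>120)
for b in blobs(c,m,.036): print("rib",b[0].round(4),np.round(b[1],1),round(b[2],1),np.round(b[3]),loc(b[0],'s'))
big=cv2.resize(c["frame"][60:260,230:480],None,fx=3,fy=3,interpolation=cv2.INTER_CUBIC); cv2.imwrite("pics/z37.png",big[:,:,::-1])
c=grab('top','pics/t37.png'); 
E
```

```text
time_s: 48.48
tool_pos: [0.4848, -0.0095, 0.1171]
tool_rot: [0.521, -0.479, 0.478, -0.52]
ft_force: [-0.1, 0.4, 0.7]
grip_width: 0.0218
t 48.48 tcp [ 0.4848 -0.0095  0.1171] open yaw 4.82 fing [-0. -0. -1.] F [-0.1  0.4  0.7] w 0.0218
bar [ 0.7937 -0.0621] [ 76.8 159.4] 4.8 [613. 288.]
bar [0.7481 0.0393] [15.8 49.2] 24.7 [633. 182.]
bar [0.4801 0.0257] [ 34.6 126.2] 4.8 [317. 141.]
bar [ 0.7396 -0.0401] [ 97.5 305.7] 24.7 [598. 243.]
rib [ 0.483  -0.0082] [ 12.1 127.4] 5.2 [317. 205.] (np.float64(-108.3), np.float64(-38.5))
```

View pics/z37.png

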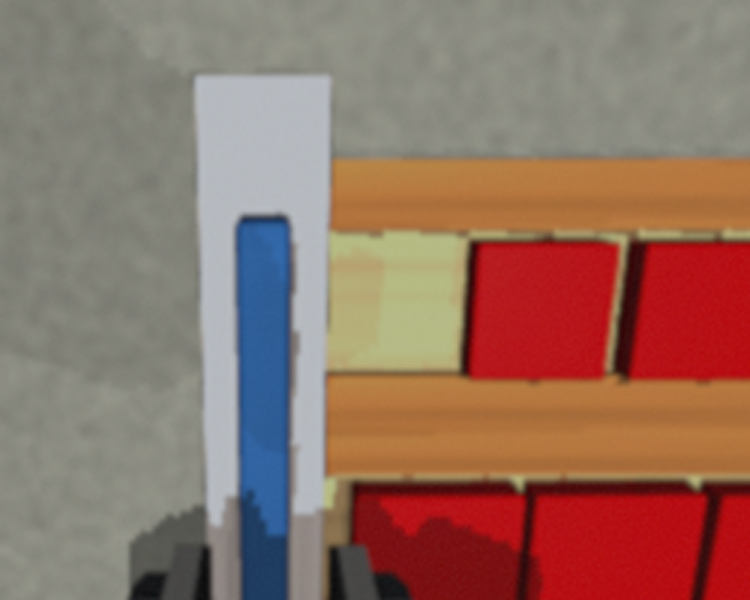

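View pics/w37.png

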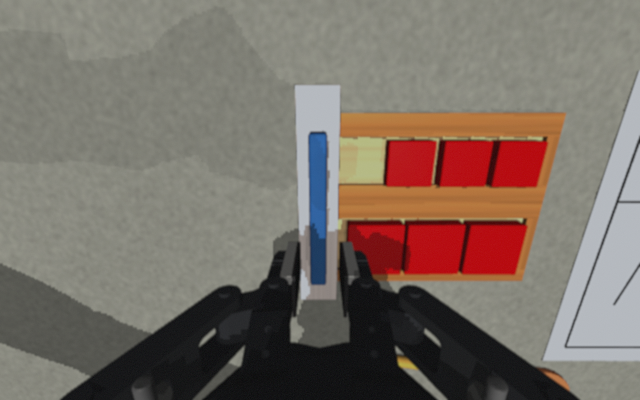

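View pics/t37.png

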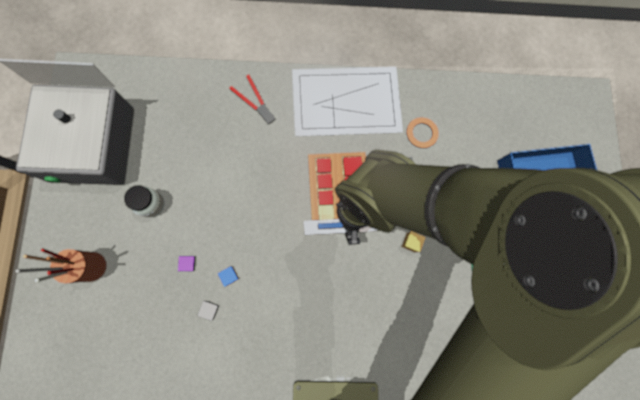

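```bash
python3 -m jog '{"delta_pos":[[0,0,2],[0,-2,3],[-1,-4,3],[-1,-7,3],[-2,-10,3],[-2,-13,3],[-3,-16,3],[-3,-18,3]],"turn":[[0,0,-10],[0,0,-20],[0,0,-30],[0,0,-40],[0,0,-50],[0,0,-60],[0,0,-70],[0,0,-80]]}' 7;  python3 -m jog '{"delta_pos":[[0,-0.6,0],[0,-0.6,0],[0,-0.6,0],[0,-0.6,0],[0,-0.6,0],[0,-0.6,0]],"turn":[[0,0,-10],[0,0,-20],[0,0,-30],[0,0,-35],[0,0,-35],[0,0,-35]]}'; python3 - <<'E'
from h import *
st(); c=grab('wrist','pics/w38.png'); P=cloud(c)
m=(P[...,2]>.040)&(P[...,2]<.050)&(c["range_z"]>0); f=cv2.cvtColor(c["frame"],cv2.COLOR_RGB2HSV); m&=(f[...,0]>10)&(f[...,0]<35)&(f[...,1]>90); m=cv2.morphologyEx(m.astype(np.uint8),cv2.MORPH_OPEN,np.ones((3,3)))
for b in blobs(c,m,.045): print("block",b[0].round(4),np.round(b[1],1),round(b[2],1),np.round(b[3]))
E
```

```text
time_s: 49.62
tool_pos: [0.4535, -0.1908, 0.1469]
tool_rot: [0.09, -0.701, 0.702, -0.088]
ft_force: [1.2, 0.3, -0.1]
grip_width: 0.0696
time_s: 50.38
tool_pos: [0.4548, -0.1952, 0.1473]
tool_rot: [-0.123, -0.696, 0.696, 0.123]
ft_force: [0.4, 0.1, -0.9]
grip_width: 0.0696
t 50.38 tcp [ 0.4548 -0.1952  0.1473] open yaw -110.06 fing [-0.001  0.    -1.   ] F [ 0.4  0.1 -0.9] w 0.0696
block [ 0.446  -0.1919] [39.3 40.8] 68.5 [320. 216.]
```

View pics/w38.png

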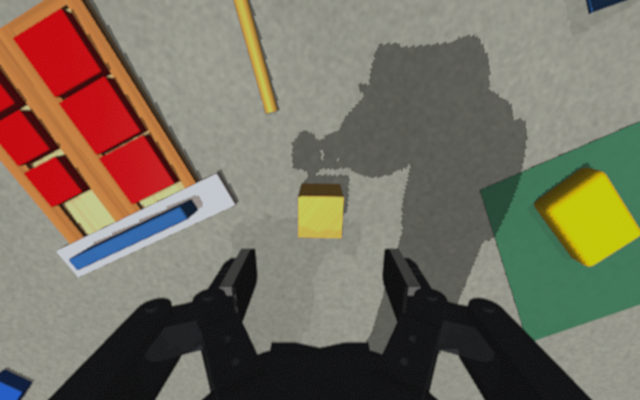

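```bash
python3 -m jog '{"delta_pos":[[-0.4,0.1,-2],[-0.8,0.25,-4],[-0.8,0.25,-6],[-0.8,0.25,-8],[-0.8,0.25,-10],[-0.8,0.25,-11.7],[-0.8,0.25,-11.7]],"turn":[[0,0,-1.2],[0,0,-1.2],[0,0,-1.2],[0,0,-1.2],[0,0,-1.2],[0,0,-1.2],[0,0,-1.2]]}'; python3 -c "
from h import *
st(); grab('wrist','pics/w39.png')"; python3 -m jog '{"delta_pos":[[0,0,0],[0,0,0],[0,0,0],[0,0,0],[0,0,0],[0,0,0]],"turn":[[0,0,0],[0,0,0],[0,0,0],[0,0,0],[0,0,0],[0,0,0]]}' 2 80;  python3 -c "
from h import *
st()"
```

```text
time_s: 51.3
tool_pos: [0.4464, -0.1925, 0.0296]
tool_rot: [0.13, 0.695, -0.695, -0.132]
ft_force: [0.5, 0.6, 0.2]
grip_width: 0.0699
t 51.3 tcp [ 0.4464 -0.1925  0.0296] open yaw -111.34 fing [-0.002  0.001 -1.   ] F [0.5 0.6 0.2] w 0.0699
time_s: 52.1
tool_pos: [0.4474, -0.193, 0.0316]
tool_rot: [-0.132, -0.695, 0.695, 0.131]
ft_force: [-0.4, -0.0, 6.2]
grip_width: 0.039
t 52.1 tcp [ 0.4474 -0.193   0.0316] open yaw -111.37 fing [ 0.001 -0.001 -1.   ] F [-0.4 -0.   6.2] w 0.039
```

View pics/w39.png

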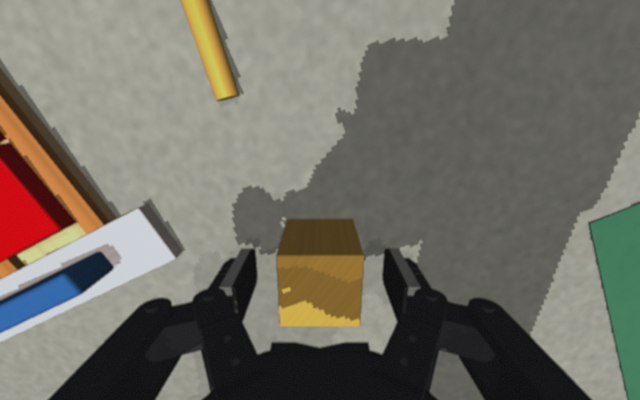

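```bash
python3 -m jog '{"delta_pos":[[0,0,2],[0,0,5],[-0.5,4,6],[-1,8,6],[-1.3,12,6],[-1.3,16,6],[-1.3,17.9,6],[-1.3,17.9,5]],"turn":[[0,0,0],[0,0,0],[0,0,7],[0,0,14],[0,0,21],[0,0,26.2],[0,0,26.2],[0,0,26.2]]}';  python3 -m jog '{"delta_pos":[[0,0,-1],[0,0,-2],[0,0,-2],[0,0,-2],[0,0,-2]],"turn":[[0,0,0],[0,0,0],[0,0,0],[0,0,0],[0,0,0]]}'; python3 -c "
from h import *
st(); grab('wrist','pics/w40.png'); grab('side','pics/s40.png'); grab('top','pics/t40.png')"
```

```text
time_s: 53.1
tool_pos: [0.4345, -0.0119, 0.0807]
tool_rot: [-0.031, 0.707, -0.706, 0.032]
ft_force: [0.7, -1.4, -5.4]
grip_width: 0.0387
time_s: 53.72
tool_pos: [0.4334, -0.0155, 0.0598]
tool_rot: [0.029, -0.706, 0.707, -0.028]
ft_force: [0.7, 1.0, -5.5]
grip_width: 0.0387
t 53.73 tcp [ 0.4334 -0.0155  0.0598] open yaw -85.31 fing [-0.002 -0.001 -1.   ] F [ 0.7  1.  -5.5] w 0.0387
```

View pics/w40.png

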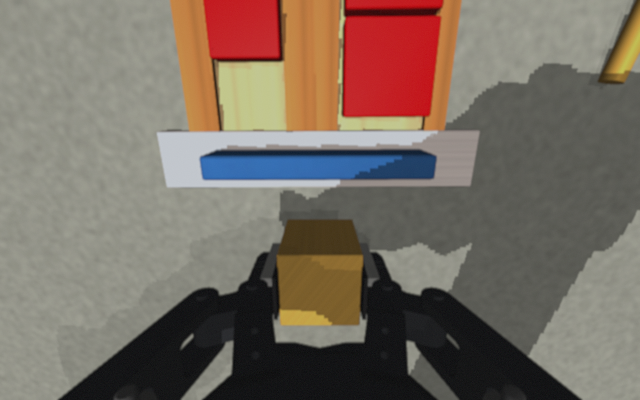

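View pics/s40.png

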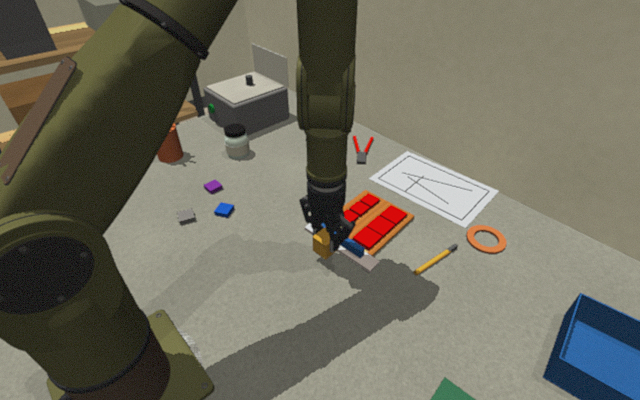

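```bash
python3 -m jog '{"delta_pos":[[0,0,-1],[0,0,-2],[0,0,-2.6],[0,0,-2.6],[0,0,-2.6]],"turn":[[0,0,0.3],[0,0,0.3],[0,0,0.3],[0,0,0.3],[0,0,0.3]]}'; python3 - <<'E'
from h import *
st(); c=grab('wrist','pics/w41.png')
E
```

```text
time_s: 54.5
tool_pos: [0.4394, -0.0143, 0.0393]
tool_rot: [-0.035, 0.707, -0.706, 0.027]
ft_force: [0.1, 0.4, -6.2]
grip_width: 0.0391
t 54.5 tcp [ 0.4394 -0.0143  0.0393] open yaw -84.99 fing [-0.01  0.   -1.  ] F [ 0.1  0.4 -6.2] w 0.0391
```

View pics/w41.png

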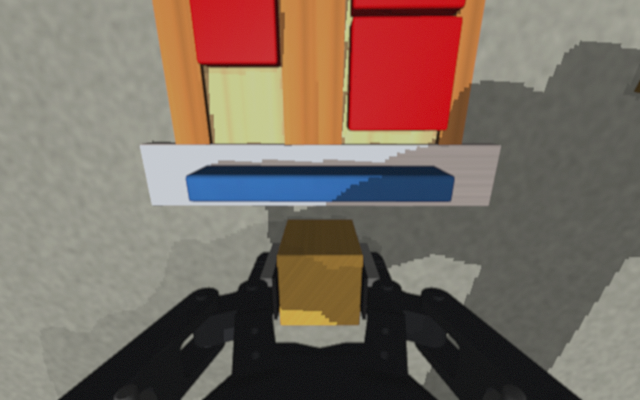

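```bash
python3 -m jog '{"delta_pos":[[0,0,0],[0,0,0],[0,0,0]],"turn":[[0,0,0],[0,0,0],[0,0,0]]}'; python3 -c "
from h import *
st(); print(sensors.read_state()['qpos'].round(3))"
```

```text
time_s: 54.92
tool_pos: [0.4396, -0.0141, 0.0392]
tool_rot: [-0.035, 0.707, -0.706, 0.028]
ft_force: [0.3, -0.5, -5.8]
grip_width: 0.0388
t 54.92 tcp [ 0.4396 -0.0141  0.0392] open yaw -84.86 fing [-0.01  0.   -1.  ] F [ 0.3 -0.5 -5.8] w 0.0388
[-0.041  0.891 -0.05   2.243  1.101  0.042 -2.654]
```

```bash
python3 -m jog '{"delta_pos":[[0,0,2],[0,0,3],[0,0,3],[0.4,0,3],[0.9,0,3],[0.9,0,3]],"turn":[[0,0,0],[0,0,0],[0,0,0],[0,0,0],[0,0,0],[0,0,0]]}'; python3 -c "
from h import *
st(); print(sensors.read_state()['qpos'].round(3))"; python3 -m jog '{"delta_pos":[[0,0,-1],[0,0,-2],[0,0,-2],[0,0,-2]],"turn":[[0,0,0],[0,0,0],[0,0,0],[0,0,0]]}'; python3 -c "
from h import *
st(); print(sensors.read_state()['qpos'].round(3)); grab('wrist','pics/w42.png')"
```

```text
time_s: 55.68
tool_pos: [0.4493, -0.014, 0.0688]
tool_rot: [-0.035, 0.707, -0.706, 0.028]
ft_force: [-0.1, 0.4, -5.5]
grip_width: 0.0391
t 55.67 tcp [ 0.4493 -0.014   0.0688] open yaw -84.87 fing [-0.01   0.001 -1.   ] F [-0.1  0.4 -5.5] w 0.0391
[ 0.11   0.835 -0.293  2.202  1.011  0.253 -2.569]
time_s: 56.18
tool_pos: [0.4485, -0.014, 0.0493]
tool_rot: [-0.036, 0.707, -0.706, 0.028]
ft_force: [0.3, 0.0, -5.5]
grip_width: 0.0388
t 56.17 tcp [ 0.4485 -0.014   0.0493] open yaw -84.84 fing [-0.01  0.   -1.  ] F [ 0.3  0.  -5.5] w 0.0388
[ 0.04   0.87  -0.179  2.211  1.046  0.157 -2.599]
```

View pics/w42.png

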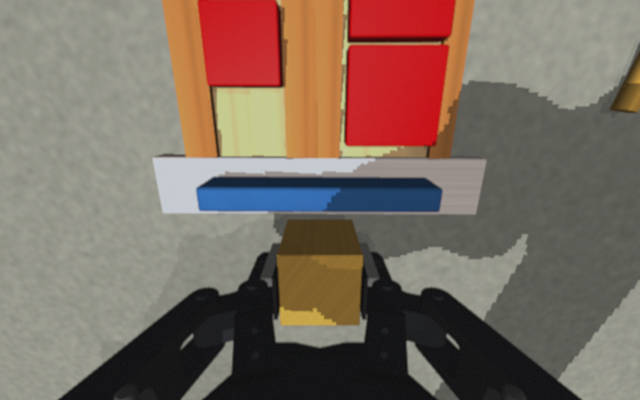

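```bash
python3 -m jog '{"delta_pos":[[-0.35,0,0],[-0.35,0,0],[-0.35,0,-0.8],[-0.35,0,-1.4],[-0.35,0,-1.4],[-0.35,0,-1.4]],"turn":[[0,0,0],[0,0,0],[0,0,0],[0,0,0],[0,0,0],[0,0,0]]}'; python3 -c "
from h import *
st(); print(sensors.read_state()['qpos'].round(3)); grab('wrist','pics/w43.png')"
```

```text
time_s: 56.98
tool_pos: [0.4451, -0.0141, 0.0354]
tool_rot: [-0.035, 0.707, -0.706, 0.028]
ft_force: [0.2, -0.6, -5.7]
grip_width: 0.0388
t 56.98 tcp [ 0.4451 -0.0141  0.0354] open yaw -84.85 fing [-0.01  0.   -1.  ] F [ 0.2 -0.6 -5.7] w 0.0388
[-0.031  0.899 -0.065  2.226  1.065  0.056 -2.617]
```

View pics/w43.png

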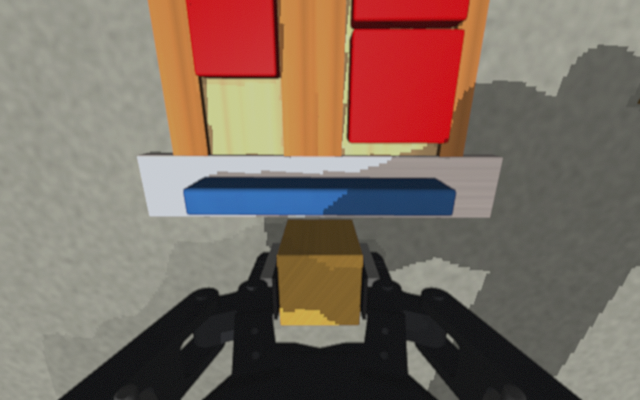

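```bash
python3 -m jog '{"delta_pos":[[0.1,0,-0.1],[0.1,0,-0.2],[0.1,0,-0.3],[0.1,0,-0.3]],"turn":[[0,0.4,0],[0,0.4,0],[0,0.4,0],[0,0.4,0]]}'; python3 -c "
from h import *
st(); print(sensors.read_state()['qpos'].round(3))"
```

```text
time_s: 57.52
tool_pos: [0.4459, -0.0142, 0.0322]
tool_rot: [-0.038, 0.707, -0.706, 0.026]
ft_force: [0.5, 0.4, -6.0]
grip_width: 0.0389
t 57.52 tcp [ 0.4459 -0.0142  0.0322] open yaw -84.85 fing [-0.017  0.    -1.   ] F [ 0.5  0.4 -6. ] w 0.0389
[-0.016  0.906 -0.089  2.216  1.061  0.079 -2.613]
```

```bash
python3 -m jog '{"delta_pos":[[0,0,-0.07],[0,0,-0.07]],"turn":[[0,0,0],[0,0,0]]}'; python3 -m jog '{"delta_pos":[[0.05,0,0],[0.1,0,0]],"turn":[[0,0,0],[0,0,0]]}'; python3 -m jog '{"delta_pos":[[0.05,0,0],[0.05,0,0]],"turn":[[0,0,0],[0,0,0]]}'; python3 -c "
from h import *
st(); print(sensors.read_state()['qpos'].round(3)); grab('wrist','pics/w44.png'); grab('side','pics/s44.png')"
```

```text
time_s: 57.78
tool_pos: [0.4459, -0.0142, 0.0318]
tool_rot: [-0.038, 0.707, -0.706, 0.026]
ft_force: [-1.5, -0.1, 1.6]
grip_width: 0.0387
time_s: 58.02
tool_pos: [0.446, -0.0142, 0.0318]
tool_rot: [-0.038, 0.707, -0.706, 0.025]
ft_force: [-3.7, 0.6, 6.7]
grip_width: 0.0388
time_s: 58.28
tool_pos: [0.4461, -0.0142, 0.0318]
tool_rot: [-0.039, 0.707, -0.706, 0.025]
ft_force: [-3.6, 0.3, 6.6]
grip_width: 0.0392
t 58.27 tcp [ 0.4461 -0.0142  0.0318] open yaw -84.84 fing [-0.019  0.    -1.   ] F [-3.6  0.3  6.6] w 0.0392
[-0.01   0.907 -0.097  2.214  1.059  0.086 -2.61 ]
```

View pics/w44.png

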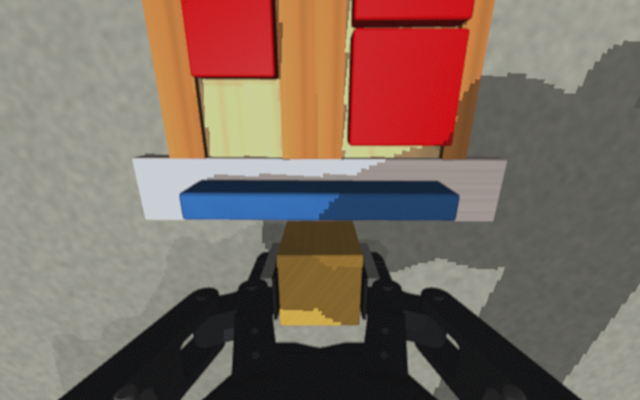

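```bash
python3 -m jog '{"delta_pos":[[0,0,0.05],[0,0,0.05]],"turn":[[0,0,0],[0,0,0]]}'; python3 -m jog '{"delta_pos":[[0.05,0,0],[0.05,0,0]],"turn":[[0,0,0],[0,0,0]]}'; python3 -m jog '{"delta_pos":[[0.05,0,0],[0.05,0,0]],"turn":[[0,0,0],[0,0,0]]}';python3 -m jog '{"delta_pos":[[0.05,0,0],[0.05,0,0]],"turn":[[0,0,0],[0,0,0]]}'
```

```text
time_s: 58.62
tool_pos: [0.4471, -0.0142, 0.0319]
tool_rot: [-0.038, 0.707, -0.706, 0.025]
ft_force: [-2.1, 0.2, 1.1]
grip_width: 0.0389
time_s: 58.88
tool_pos: [0.4472, -0.0142, 0.0319]
tool_rot: [-0.038, 0.707, -0.706, 0.025]
ft_force: [-4.5, 1.3, 0.6]
grip_width: 0.039
time_s: 59.12
tool_pos: [0.4485, -0.0143, 0.0319]
tool_rot: [-0.038, 0.707, -0.706, 0.025]
ft_force: [-2.9, 0.4, 0.1]
grip_width: 0.0388
time_s: 59.38
tool_pos: [0.4486, -0.0143, 0.0319]
tool_rot: [-0.038, 0.707, -0.706, 0.025]
ft_force: [-4.9, 0.6, -0.6]
grip_width: 0.039
```

```bash
python3 -m jog '{"delta_pos":[[0.03,0,0.03],[0.03,0,0.03]],"turn":[[0,0,0],[0,0,0]]}'; python3 -m jog '{"delta_pos":[[0.05,0,0],[0.05,0,0]],"turn":[[0,0,0],[0,0,0]]}';python3 -m jog '{"delta_pos":[[0.05,0,0],[0.05,0,0]],"turn":[[0,0,0],[0,0,0]]}'; python3 -c "
from h import *
st(); grab('wrist','pics/w45.png'); c=grab('side','pics/s45.png'); cv2.imwrite('pics/s45z.png',cv2.resize(c['frame'][170:290,270:430],None,fx=4.5,fy=4.5,interpolation=cv2.INTER_CUBIC)[:,:,::-1])"
```

```text
time_s: 59.62
tool_pos: [0.4487, -0.0143, 0.0319]
tool_rot: [-0.038, 0.707, -0.706, 0.025]
ft_force: [-5.5, 1.2, -3.9]
grip_width: 0.0386
time_s: 59.88
tool_pos: [0.4487, -0.0143, 0.0319]
tool_rot: [-0.039, 0.707, -0.706, 0.025]
ft_force: [-6.2, 0.3, -3.3]
grip_width: 0.0392
time_s: 60.12
tool_pos: [0.4487, -0.0143, 0.032]
tool_rot: [-0.039, 0.707, -0.706, 0.025]
ft_force: [-6.4, 1.4, -3.0]
grip_width: 0.0387
t 60.12 tcp [ 0.4487 -0.0143  0.032 ] open yaw -84.86 fing [-0.02 -0.   -1.  ] F [-6.4  1.4 -3. ] w 0.0387
```

View pics/w45.png

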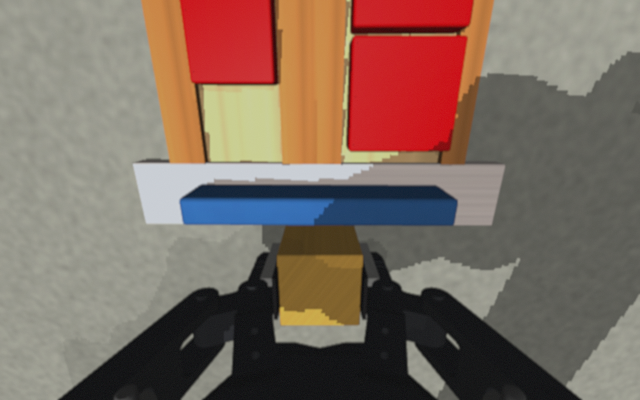

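View pics/s45z.png

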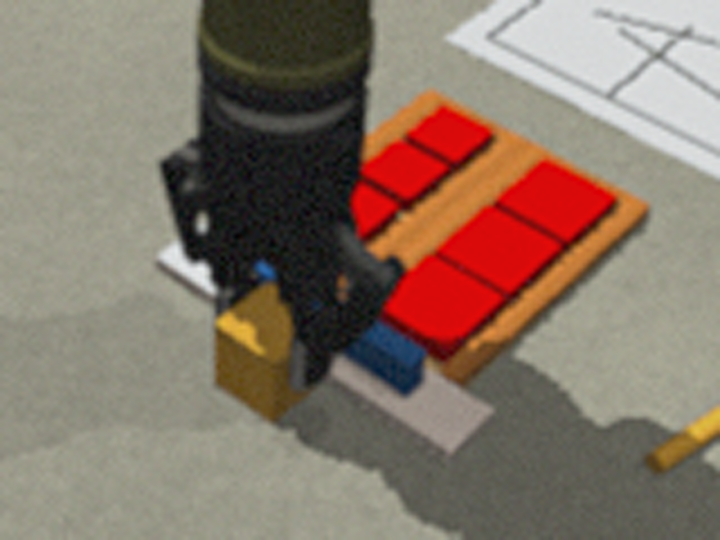

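```bash
python3 -m jog '{"delta_pos":[[0,0,0],[0,0,0],[0,0,-0.05],[0,0,-0.05]],"turn":[[0,-0.5,0],[0,-1.1,0],[0,-1.1,0],[0,-1.1,0]]}'; python3 -c "
from h import *
st(); print(sensors.read_state()['qpos'].round(3)); grab('wrist','pics/w46.png')"
```

```text
time_s: 60.72
tool_pos: [0.4484, -0.0143, 0.0319]
tool_rot: [-0.034, 0.706, -0.706, 0.03]
ft_force: [-7.6, 0.8, -7.7]
grip_width: 0.0392
t 60.73 tcp [ 0.4484 -0.0143  0.0319] open yaw -84.83 fing [-0.006 -0.    -1.   ] F [-7.6  0.8 -7.7] w 0.0392
[-0.04   0.907 -0.05   2.221  1.103  0.044 -2.654]
```

```bash
python3 -m jog '{"delta_pos":[[0,0,-0.05],[0,0,-0.05]],"turn":[[0,0.2,0],[0,0.2,0]]}'; python3 -m jog '{"delta_pos":[[0,0,0],[0,0,0],[0,0,0],[0,0,0]],"turn":[[0,0,0],[0,0,0],[0,0,0],[0,0,0]]}' 5.2; python3 -c "
from h import *
st(); grab('wrist','pics/w47.png')"
```

```text
time_s: 61.02
tool_pos: [0.4485, -0.0143, 0.0318]
tool_rot: [-0.035, 0.707, -0.706, 0.029]
ft_force: [-8.8, 0.8, -1.1]
grip_width: 0.0386
time_s: 61.52
tool_pos: [0.4522, -0.0142, 0.0323]
tool_rot: [-0.033, 0.707, -0.706, 0.031]
ft_force: [0.2, -0.3, -1.0]
grip_width: 0.0517
t 61.52 tcp [ 0.4522 -0.0142  0.0323] open yaw -84.85 fing [-0.002  0.001 -1.   ] F [ 0.2 -0.3 -1. ] w 0.0517
```

View pics/w47.png

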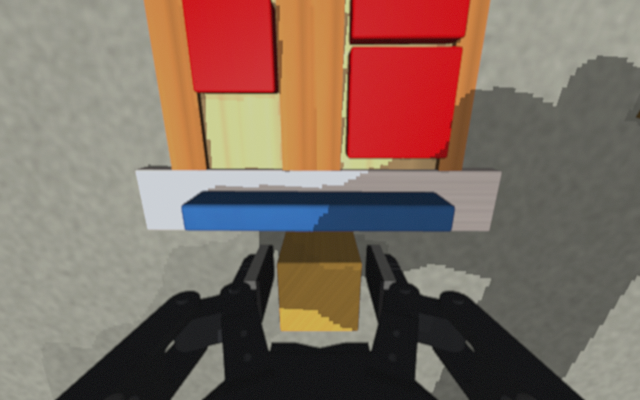

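```bash
python3 -m jog '{"delta_pos":[[0,0,1.5],[0,0,4],[0,0,8],[0,0,12],[0,0,15],[0,0,15],[0,0,15]],"turn":[[0,0,0],[0,0,0],[0,0,0],[0,0,0],[0,0,0],[0,0,0],[0,0,0]]}'; python3 - <<'E'
from h import *
st(); c=grab('wrist','pics/w48.png'); P=cloud(c)
cv2.imwrite("pics/w48z.png",cv2.resize(c["frame"][40:260,190:460],None,fx=2.7,fy=2.7,interpolation=cv2.INTER_CUBIC)[:,:,::-1])
for b in blobs(c,redmask(c),.021,200): print("red",b[0].round(4),np.round(b[1],1),round(b[2],1),np.round(b[3]),loc(b[0],'s' if b[0][1]>0 else 'l'),"z",P[int(b[3][1]),int(b[3][0]),2].round(4))
f=cv2.cvtColor(c["frame"],cv2.COLOR_RGB2HSV); H,S,V=[f[...,i].astype(int) for i in range(3)]
m=(H>100)&(H<130)&(S>120)
for b in blobs(c,m,.036): print("rib",b[0].round(4),np.round(b[1],1),round(b[2],1),np.round(b[3]),loc(b[0],'s'))
m=(P[...,2]>.040)&(P[...,2]<.050)&(c["range_z"]>0)&(H>10)&(H<35)&(S>90); m=cv2.morphologyEx(m.astype(np.uint8),cv2.MORPH_OPEN,np.ones((3,3)))
for b in blobs(c,m,.045): print("block",b[0].round(4),np.round(b[1],1),round(b[2],1),np.round(b[3]),loc(b[0],'s'),(1000*(b[0]-C0)@U).round(1))
tray(c,(100,0,540,330))
c=grab('side','pics/s48.png'); cv2.imwrite('pics/s48z.png',cv2.resize(c['frame'][170:290,270:430],None,fx=4.5,fy=4.5,interpolation=cv2.INTER_CUBIC)[:,:,::-1])
E
```

```text
time_s: 62.45
tool_pos: [0.4511, -0.0147, 0.1816]
tool_rot: [-0.033, 0.706, -0.706, 0.03]
ft_force: [0.5, -0.3, 0.5]
grip_width: 0.0518
t 62.45 tcp [ 0.4511 -0.0147  0.1816] open yaw -84.88 fing [-0.005 -0.    -1.   ] F [ 0.5 -0.3  0.5] w 0.0518
red [ 0.5374 -0.0443] [47.9 48.5] 5.1 [358. 104.] (np.float64(-57.2), np.float64(-1.0)) z 0.021
red [0.5552 0.0352] [35.6 37.6] 5.1 [278.  77.] (np.float64(-32.7), np.float64(-1.3)) z 0.0193
red [ 0.5906 -0.0395] [50.2 48.9] 5.1 [361.  43.] (np.float64(-3.8), np.float64(-0.7)) z 0.0216
red [ 0.6216 -0.0373] [ 6.  48.3] 5.1 [363.   4.] (np.float64(27.3), np.float64(-1.2)) z 0.0212
red [0.599  0.0388] [37.4 37.6] 5.1 [276.  24.] (np.float64(11.3), np.float64(-1.4)) z 0.0209
rib [0.3635 0.2506] [33.8 45.8] 31.3 [ 71. 248.] (np.float64(-205.6), np.float64(229.5))
rib [ 0.4849 -0.0096] [ 12.8 126.8] 5.1 [318. 159.] (np.float64(-106.5), np.float64(-40.0))
block [ 0.447  -0.0136] [39.7 39.8] 5.1 [319. 198.] (np.float64(-144.7), np.float64(-40.8)) -144.7
tray [562.6  -2. ] [123.6 158. ] 5.11 px [318.  70.]
floor [432.5 -14.6] [46.9 47.3] 5.11 px [318. 200.]
floor [517.   33.4] [38. 40.] 5.11 px [280. 119.]
```

View pics/w48z.png

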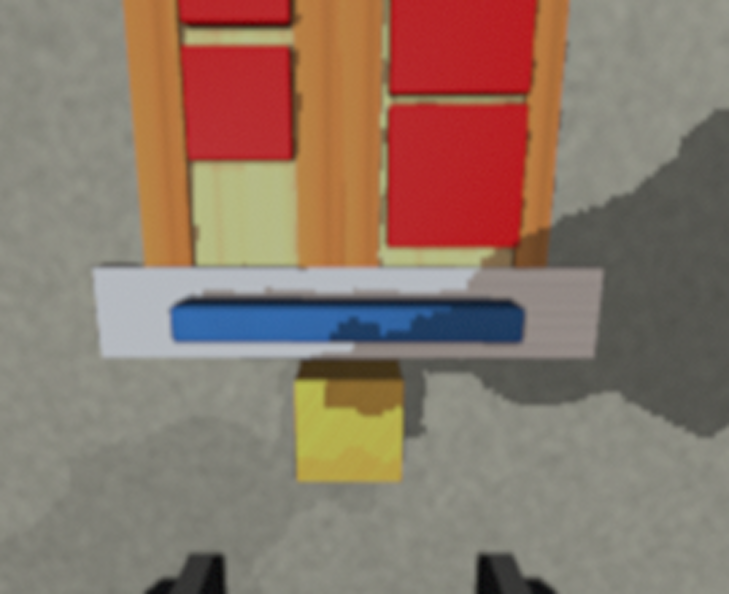

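View pics/s48z.png

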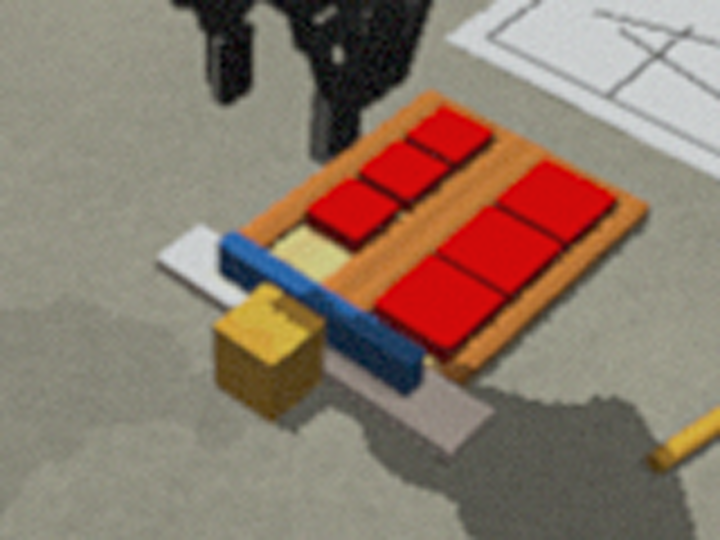

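```bash
python3 -m jog '{"delta_pos":[[0,3,2],[0,8,4],[-1,13,5],[-1,18,5],[-1,23,5],[-1,26,5],[-1,26,5],[-1,26,5]],"turn":[[0,0,0],[0,0,0],[0,0,0],[0,0,0],[0,0,0],[0,0,0],[0,0,0],[0,0,0]]}'; python3 - <<'E'
from h import *
st(); c=grab('top','pics/t49.png')
E
```

```text
time_s: 63.55
tool_pos: [0.4411, 0.2444, 0.2311]
tool_rot: [0.034, -0.706, 0.707, -0.03]
ft_force: [0.5, -0.3, -0.2]
grip_width: 0.0521
t 63.55 tcp [0.4411 0.2444 0.2311] open yaw -84.87 fing [-0.005 -0.002 -1.   ] F [ 0.5 -0.3 -0.2] w 0.0521
```

View pics/t49.png

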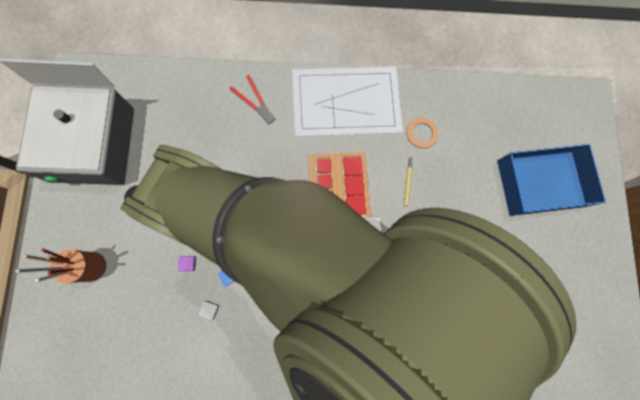

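```bash
python3 - <<'E'
from h import *
c=grab('side','pics/s50.png')
E
```

```text
(no output)
```

View pics/s50.png

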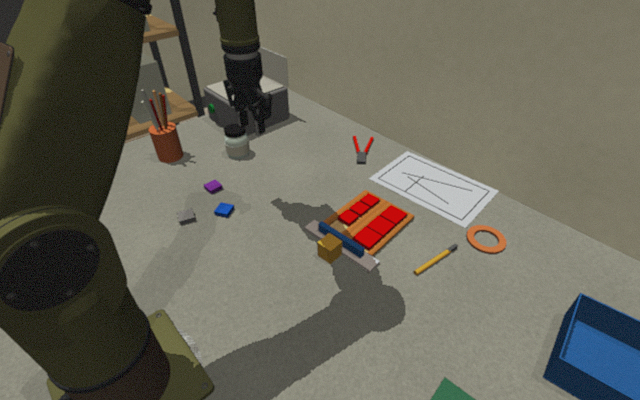

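The side view shows the six tiles in the trays (375,220), the bar closing both mouths (340,245) and the block behind its middle (330,248). The cutter, pliers, reel and jar are where they were. Handing in.

```bash
python3 -c "
from h import *
print(job_done()); st()"
```

```text
the job is handed in; nothing more can be done
None
the job is handed in; nothing more can be done
```

I laid all six red tiles flat in their trays: three large in the wide channel and three small in the narrow one. Then I set the straightedge flush across both mouths, stood the brass block against the middle of its back, and handed in at about 64 s.

**Last checks**
- **Tiles:** after placing, all six read about 20–21 mm high at the top, which is right for lying flat on the channel floor. The front edge of the foremost large tile is about 8 mm inside the open end, and the small row ends well inside. The final wrist view took in five of the six tiles (the rearmost large one only in part); the rearmost small tile was last measured right after placing and is in its row in the closing side view.
- **Straightedge:** contact showed as 5 N against the trays, and its centre measured 106.5–108 mm from the tray centre, against 108 mm when flush. The 1.5 mm spread is within the camera calibration.
- **Block:** its centre measured 38.2 mm behind the straightedge's, against 38 mm when flush, and within 2 mm of the middle of its length.
- **Bystanders:** the cutter, pliers, reel, jar and look-alikes appear in their starting places. I compared these by eye only.

**What went wrong on the way**
- Two tiles caught a channel wall while being lowered, at about 15 N or less. I lifted and re-centred each before releasing it.
- The straightedge had been moved about 4 cm along its length before I reached it. I measured it again and grasped it where it lay.
- The arm was near a wrist joint limit when lowering the block. I placed it with the tool tilted by up to about 1°, and it looked upright once released.

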